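Find the transport case with the loose part

ROBOT

A 6-joint arm with a two-finger parallel gripper is mounted at the origin on the work surface. World frame = base frame: x ahead of the robot, y to its left, z up, the work surface at z = 0. Lengths are in m, angles in rad, forces in N, time in s.
With the tool pointing down it reaches from about 0.4 to 0.825 m from the base axis. Payload 7 kg.
Tool frame: the origin (TCP) lies midway between the tips of the shut fingers; the grasp point (between the pads) lies 19 mm behind it; z points along the fingers, y is the line along which they close (so a half turn about z gives the same grasp; the last joint's range is limited). The gripper opens to 88 mm and grips with 3 to 60 N. Pads are 19 mm wide; open, the fingers measure 130 mm over their backs; the gripper's body (78 mm by 193 mm) begins 47 mm behind the grasp point.
Start: joints at [-0.951, 0.359, 0.012, 0, -1.224, -0.288], TCP at [0.22, -0.638, 0.227] pointing down, gripper open.
Joint ranges: [-3.07, 3.07], [-1.43, 2.12], [-1.02, 1.25], [-3.03, 1.67], [-3.05, -0], [-3.03, 3.03]. Speed limits (rad/s): [2.39, 2.39, 3.01, 3.14, 3.14, 3.14].

INTERFACE

Orientations are given as a 3x3 rotation matrix whose columns are the frame's x, y, z axes.
In Python, from station import arm, eyes gives the robot as it stands.
- The arm moves only by the shell command python3 -m handwheel 'ROWS'. ROWS is JSON, a list of rows, each an object of numbers: "rx", "ry", "rz": the turn, a rotation vector about the tool's x, y, z as a fraction of full scale; "dx", "dy", "dz": the shift along the tool's x, y, z as a fraction of full scale; "grip": the opening, from -1 (shut) to 1 (fully open). A call has 1 to 8 rows; each row is the pose to reach, as a shift and turn from the pose commanded when the call began, along the tool's axes at that moment, turning the shorter way round; what a row does not reach only later rows make up. Full scale, the value 1, is 0.25 m for a shift and 180 degrees for a turn. A row lasts 1/8 s, in which the tool goes at most 62.5 mm and 10.7 degrees, less where a joint would pass 70% of its speed; a pose out of reach is approached as far as the arm can. A call with a number of a shift or a turn outside -1 to 1 is refused whole. A call with a gripper value outside its range is refused whole. The fingers move at their own pace and stop on an object; the grip force is fixed at half the most. Time passes only in rows, so rows that repeat a pose let the fingers close. It gives the time, the measured TCP pose, the force, the opening and the grip force at its end, in the units of the state.
- arm.observe(): the state, without advancing time (a new reading comes with each control period).
- eyes.snapshot(name): name is "side" or "top" or "wrist"; returns a dict with "pixels" (400x640x3 uint8, red, green, blue), "fov_y" (degrees; the focal length in pixels is half the picture's height over the tangent of half this angle, whatever the lens; pixels are square), "cx", "cy" (the principal point, pixels), "view" (4x4, takes a point from world to camera coordinates). Camera axes: x right, y down, z forward; pixel columns grow to the right and rows downward; lengths in m; the calibration is good to about 2 mm. A picture is of the moment at which its call begins. There is no depth.
- arm.finish_job(): hands the job in; it is judged then, once.
The state is a dict: "clock": time; "joints": joint angles; "qvel": joint speeds; "joint_torque": joint torques, N m; "position": TCP position; "orientation": TCP orientation; "wrist_force": force on the tool from outside, world axes, zero at the start; "torque": the same for the moment, N m; "finger_gap": finger opening in m; "grip_force": force on a finger pad.
Only numpy, scipy, OpenCV 4.12 (cv2) and the standard library are available. Lean on these libraries where they do the work, as an engineer would, in place of code of your own. Each camera call takes 0.05 s, during which the arm holds its last target. There are 200 camera calls.

TASK

One of the three sealed sample cases on the blue mat has something loose in it. Shake each one in turn, first the red-lidded, then the yellow, then the green: lift it clear and rock it end over end, one end well down (about 30 degrees) and then the other, feeling for something rolling and knocking inside, and set the quiet ones back down on the mat where they stood. Finish while holding the one that rattles: keep it gripped, level and still, about 15 cm up over the middle of the yellow hand-over pad, and leave the rack, tub and bottle alone.

Things in the scene. Friction and masses are not known exactly. Their poses are not given: they have to be found in the camera images.
- case_red: white case, red lid, 150 (x) by 60 (y) by 50 (z) mm; origin: centre of underside, z up through lid. Grasp across the 60 mm width at mid length, 30 N or more. 0.335 kg with contents, all three alike. One of the three, chosen anew each time, hides a 0.135 kg steel ball that rolls along its length, 55 mm either way; in the others the same weight sits tight at the middle
- case_yellow: white case, yellow lid, 150 (x) by 60 (y) by 50 (z) mm; origin: centre of underside, z up through lid. Grasp across the 60 mm width at mid length, 30 N or more. 0.335 kg with contents, all three alike. One of the three, chosen anew each time, hides a 0.135 kg steel ball that rolls along its length, 55 mm either way; in the others the same weight sits tight at the middle
- case_green: white case, green lid, 150 (x) by 60 (y) by 50 (z) mm; origin: centre of underside, z up through lid. Grasp across the 60 mm width at mid length, 30 N or more. 0.335 kg with contents, all three alike. One of the three, chosen anew each time, hides a 0.135 kg steel ball that rolls along its length, 55 mm either way; in the others the same weight sits tight at the middle
- mat: blue rubber bench mat fixed to the bench, 200 (x) by 540 (y) mm, 4 mm thick; origin at the centre of its underside; the three cases stand on it side by side, in any order, about 160 mm apart, their long sides roughly along its x
- pad: yellow hand-over pad fixed to the bench, 90 (x) by 160 (y) mm, 4 mm thick; origin at the centre of its underside
- tube_rack: blue sample rack with capped tubes, 70 by 160 mm and 92 mm high, on the robot's left; leave alone; origin at the centre of its underside
- tip_tub: clear open tub of pipette tips, 120 by 120 by 75 mm high, on the robot's right; leave alone; origin at the centre of its underside
- dropper: amber dropper bottle, 44 mm across and 110 mm high, far left; leave alone; origin at the centre of its underside
There are look-alikes about, which are no part of the job. What is meant by the pad is not turquoise, and is the smaller of those in its own colour. Leave any pink look-alike of the case_green alone.

How it is judged:
On the way, in this order (a step that is already met when the one before it is completed fails the run):
1. the red-lidded case is held clear of the bench and tipped well over (height (world z) of case_red above 0.045 m and contact force between the fingers and case_red above 0.5 N and angle between case_red's own z axis and vertical above 0.35 rad), for 0.02 s.
2. the red-lidded case swings back through level in the grip (height (world z) of case_red above 0.045 m and contact force between the fingers and case_red above 0.5 N and angle between case_red's own z axis and vertical below 0.17 rad).
3. the red-lidded case is tipped well over once more (all of step 1), for 0.02 s.
4. the yellow-lidded case is held clear of the bench and tipped well over (height (world z) of case_yellow above 0.045 m and contact force between the fingers and case_yellow above 0.5 N and angle between case_yellow's own z axis and vertical above 0.35 rad), for 0.02 s.
5. the yellow-lidded case swings back through level in the grip (height (world z) of case_yellow above 0.045 m and contact force between the fingers and case_yellow above 0.5 N and angle between case_yellow's own z axis and vertical below 0.17 rad).
6. the yellow-lidded case is tipped well over once more (all of step 4), for 0.02 s.
7. the green-lidded case is held clear of the bench and tipped well over (height (world z) of case_green above 0.045 m and contact force between the fingers and case_green above 0.5 N and angle between case_green's own z axis and vertical above 0.35 rad), for 0.02 s.
8. the green-lidded case swings back through level in the grip (height (world z) of case_green above 0.045 m and contact force between the fingers and case_green above 0.5 N and angle between case_green's own z axis and vertical below 0.17 rad).
9. the green-lidded case is tipped well over once more (all of step 7), for 0.02 s.
At the end, for the whole second after the job is handed in: the rattling case is held in the fingers, still, level within 0.2 rad, its underside 80 to 350 mm up, its centre within 50 mm of the pad's middle seen from above, touching nothing else; both quiet cases stand released on the mat within 50 mm of where they started (((distance between loose_ball and case_red below 0.09 m and horizontal distance between case_red and pad below 0.05 m and height (world z) of case_red between 0.08 and 0.35 m and angle between case_red's own z axis and vertical below 0.2 rad and contact force between the fingers and case_red above 1 N and linear speed of case_red below 0.04 m/s and contact force between case_red and pad below 0.05 N and height (world z) of each of case_yellow, case_green below 0.008 m and angle between each of case_yellow, case_green's own z axis and vertical below 0.08 rad and distance of each of case_yellow, case_green from where it was at the start of the episode below 0.05 m and linear speed of each of case_yellow, case_green below 0.03 m/s and contact force between each of case_red, the fingers and case_yellow below 0.05 N and contact force between each of case_red, the fingers and case_green below 0.05 N) or (distance between loose_ball and case_yellow below 0.09 m and horizontal distance between case_yellow and pad below 0.05 m and height (world z) of case_yellow between 0.08 and 0.35 m and angle between case_yellow's own z axis and vertical below 0.2 rad and contact force between the fingers and case_yellow above 1 N and linear speed of case_yellow below 0.04 m/s and contact force between case_yellow and pad below 0.05 N and height (world z) of each of case_red, case_green below 0.008 m and angle between each of case_red, case_green's own z axis and vertical below 0.08 rad and distance of each of case_red, case_green from where it was at the start of the episode below 0.05 m and linear speed of each of case_red, case_green below 0.03 m/s and contact force between each of case_yellow, the fingers and case_red below 0.05 N and contact force between each of case_yellow, the fingers and case_green below 0.05 N) or (distance between loose_ball and case_green below 0.09 m and horizontal distance between case_green and pad below 0.05 m and height (world z) of case_green between 0.08 and 0.35 m and angle between case_green's own z axis and vertical below 0.2 rad and contact force between the fingers and case_green above 1 N and linear speed of case_green below 0.04 m/s and contact force between case_green and pad below 0.05 N and height (world z) of each of case_red, case_yellow below 0.008 m and angle between each of case_red, case_yellow's own z axis and vertical below 0.08 rad and distance of each of case_red, case_yellow from where it was at the start of the episode below 0.05 m and linear speed of each of case_red, case_yellow below 0.03 m/s and contact force between each of case_green, the fingers and case_red below 0.05 N and contact force between each of case_green, the fingers and case_yellow below 0.05 N))); the arm keeps its last pose, push and grip.
It fails at once if the tube rack is shoved or knocked over (distance of tube_rack from where it was at the start of the episode above 0.03 m or angle between tube_rack's own z axis and vertical above 0.3 rad).
It fails at once if the tip tub is shoved or knocked over (distance of tip_tub from where it was at the start of the episode above 0.03 m or angle between tip_tub's own z axis and vertical above 0.3 rad).
It fails at once if the dropper bottle is shoved or knocked over (distance of dropper from where it was at the start of the episode above 0.03 m or angle between dropper's own z axis and vertical above 0.3 rad).
It also fails if it takes over 72 s, if anything falls off the work surface, if the arm or the gripper's body presses on something with over 40 N, if the wrist force passes 120 N, or if a joint passes its speed limit or range.

## Working session

There is one attempt and no reset: what is moved stays moved. The work goes in short steps, Python scripts to look and compute and a shell command to move; the robot and the scene stay as the last step left them, time stands still between calls to the robot, and variables do not carry over. Pictures are saved under pics/ and viewed, at most 10 in all, crops included, and the job is handed in when it is done.

```bash
mkdir -p pics; ls; python3 - <<'E'
from station import arm, eyes
import cv2, numpy as np
s=arm.observe(); print({k:np.round(v,3).tolist() for k,v in s.items()})
for n in ("top","side"):
    d=eyes.snapshot(n); print(n,d["fov_y"],d["cx"],d["cy"],np.round(d["view"],3).tolist()); cv2.imwrite(f"pics/{n}0.png",d["pixels"][:,:,::-1])
    np.savez(f"{n}0.npz",**d)
E
```

```text
pics
{'clock': 0.0, 'joints': [-0.951, 0.359, 0.011, -0.0, -1.224, -0.288], 'qvel': [0.001, 0.0, 0.001, -0.001, -0.0, 0.0], 'joint_torque': [-0.001, -58.272, 29.304, 6.997, 0.007, -0.0], 'position': [0.22, -0.638, 0.226], 'orientation': [[-0.946, -0.326, -0.001], [-0.326, 0.946, 0.002], [0.0, 0.002, -1.0]], 'wrist_force': [-0.322, 0.735, -0.234], 'torque': [-0.015, -0.018, 0.05], 'grip_force': 0.0, 'finger_gap': 0.088}
top 44.28170126200486 327.01308597570704 191.93223552613145 [[-0.03, -1.0, -0.008, 0.021], [-0.997, 0.03, -0.067, 0.566], [0.067, 0.006, -0.998, 1.661], [0.0, 0.0, 0.0, 1.0]]
side 44.185849885793715 314.58256399405076 203.89136513221558 [[-0.693, -0.721, -0.007, 0.401], [-0.487, 0.475, -0.733, 0.319], [0.532, -0.504, -0.68, 1.124], [0.0, 0.0, 0.0, 1.0]]
```

View pics/top0.png

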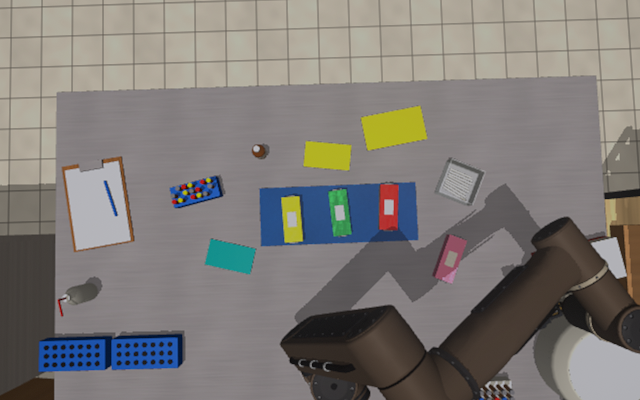

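View pics/side0.png

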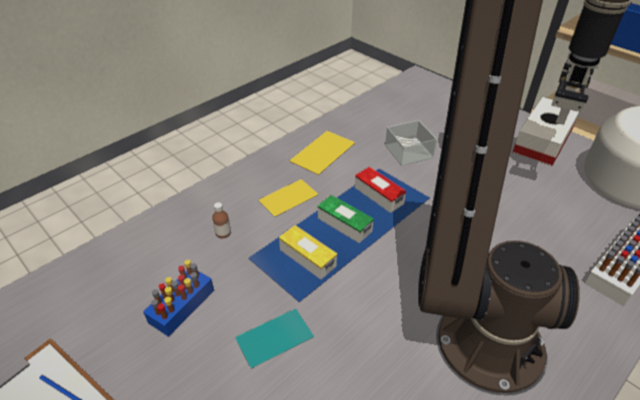

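The top view shows red case (389,207), green (340,212) and yellow (292,219) on the mat. Possible mix-ups:
- **Cases:** the pink case at (450,258) is not on the mat, and the side view also has a white/red box by the gripper at (545,130).
- **Pads:** the small yellow one at (328,155) is the pad. The large yellow (394,127) and turquoise (230,256) ones are not.

I'll measure these and check one close crop.

```bash
cat > vis.py <<'E'
import numpy as np, cv2
def ray(d,u,v,z):
    f=200/np.tan(np.radians(float(d["fov_y"])/2)); V=d["view"]; R=V[:3,:3]; c=-R.T@V[:3,3]
    r=R.T@np.array([(u-d["cx"])/f,(v-d["cy"])/f,1]); return c+r*(z-c[2])/r[2]
H={"red":[(0,6),(174,180)],"yellow":[(25,33)],"green":[(50,75)]}
def blobs(d,col,amin=80):
    h=cv2.cvtColor(np.ascontiguousarray(d["pixels"]),cv2.COLOR_RGB2HSV); m=0
    for a,b in H[col]: m=m|cv2.inRange(h,(a,120,60),(b,255,255))
    m=cv2.morphologyEx(m,cv2.MORPH_CLOSE,np.ones((3,3),np.uint8))
    cs=[c for c in cv2.findContours(m,cv2.RETR_EXTERNAL,cv2.CHAIN_APPROX_NONE)[0] if cv2.contourArea(c)>amin]
    return cs
def rect(d,c,z):
    """min-area rectangle of contour on plane z: centre, long-axis angle (deg), size"""
    P=np.array([ray(d,u,v,z)[:2] for u,v in c[:,0]],np.float32)
    B=cv2.boxPoints(cv2.minAreaRect(P)); e=[B[1]-B[0],B[2]-B[1]]; l=max(e,key=np.linalg.norm)
    a=np.degrees(np.arctan2(l[1],l[0])); a=(a+90)%180-90
    return np.round(B.mean(0),4),round(float(a),1),np.round(sorted(np.linalg.norm(x) for x in e),3)
E
python3 - <<'E'
from vis import *
for n in("top","side"):
    d=dict(np.load(n+"0.npz"))
    for k in H:
        for c in blobs(d,k):
            x,y,w,h=cv2.boundingRect(c)
            print(n,k,(x+w//2,y+h//2),*[str(q) for q in rect(d,c,0.053)], "z4mm",rect(d,c,.004)[0])
d=np.load("top0.npz"); im=d["pixels"][110:270,240:480,::-1]; cv2.imwrite("pics/crop.png",cv2.resize(im,None,fx=3,fy=3))
E
```

```text
top red (388, 207) [ 0.5096 -0.1984] -2.2 [0.06 0.15] z4mm [ 0.5112 -0.2042]
top yellow (292, 219) [0.4779 0.1239] 3.4 [0.061 0.151] z4mm [0.4786 0.1277]
top yellow (327, 155) [6.879e-01 3.000e-04] 83.0 [0.086 0.154] z4mm [6.949e-01 4.000e-04]
top yellow (394, 128) [ 0.7749 -0.2269] -80.4 [0.115 0.205] z4mm [ 0.7844 -0.2335]
top green (340, 212) [ 0.4958 -0.0357] 4.8 [0.06  0.151] z4mm [ 0.497  -0.0366]
side red (181, 280) [0.6107 0.4221] -32.8 [0.017 0.086] z4mm [0.6507 0.4075]
side red (380, 184) [ 0.5073 -0.1979] -3.5 [0.064 0.154] z4mm [ 0.542  -0.2445]
side red (534, 155) [ 0.2612 -0.6513] 11.6 [0.042 0.126] z4mm [ 0.2832 -0.7214]
side yellow (308, 246) [0.4763 0.125 ] 3.3 [0.062 0.153] z4mm [0.5094 0.0951]
side yellow (288, 198) [0.6518 0.0345] 83.1 [0.086 0.15 ] z4mm [ 6.94e-01 -1.00e-04]
side yellow (322, 152) [ 0.7388 -0.1889] -80.5 [0.114 0.201] z4mm [ 0.7855 -0.235 ]
side green (345, 214) [ 0.4934 -0.0345] 5.1 [0.062 0.151] z4mm [ 0.5274 -0.0726]
```

View pics/crop.png

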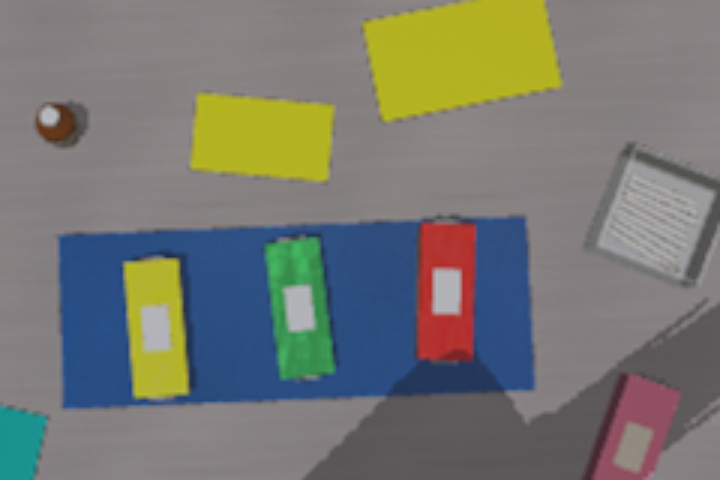

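The crop confirms the choice: three cases on the mat, with the small yellow pad above the green case. Next is a helper that computes the shifts.

```bash
cat > go.py <<'E'
import sys, numpy as np
from station import arm
from scipy.spatial.transform import Rotation as Ro
def go(x,y,z,yaw):
    "yaw: world angle of tool x (deg); tool pointing down"
    s=arm.observe(); R=np.array(s["orientation"]); a=np.radians(yaw)
    T=np.array([[np.cos(a),np.sin(a),0],[np.sin(a),-np.cos(a),0],[0,0,-1]])
    print("d",np.round(R.T@(np.array([x,y,z])-s["position"])/.25,3),"r",np.round(Ro.from_matrix(R.T@T).as_rotvec()/np.pi,3),"t",round(s["clock"],2))
go(*map(float,sys.argv[1:]))
E
python3 go.py 0.509 -0.198 0.20 177.5
```

```text
d [-1.667  1.286  0.105] r [ 0.    -0.     0.119] t 0.1
```

```bash
python3 -m handwheel '[{"dx":-0.83,"dy":0.64,"dz":0,"rz":0.119,"grip":1},{"dx":-0.83,"dy":0.64,"dz":0,"rz":0.119,"grip":1},{"dx":-0.83,"dy":0.64,"dz":0,"rz":0.119,"grip":1},{"dx":-0.83,"dy":0.64,"dz":0,"rz":0.119,"grip":1},{"dx":-0.83,"dy":0.64,"dz":0,"rz":0.119,"grip":1},{"dx":-0.83,"dy":0.64,"dz":0,"rz":0.119,"grip":1}]'; python3 go.py 0.509 -0.198 0.20 177.5
```

```text
d [-1.667  1.286  0.105] r [ 0.    -0.     0.119] t 0.1$[0]: bad value
```

```bash
python3 -m handwheel '[{"rx":0.0,"ry":0.0,"rz":0.12,"dx":-0.83,"dy":0.64,"dz":0.0,"grip":1.0},{"rx":0.0,"ry":0.0,"rz":0.12,"dx":-0.83,"dy":0.64,"dz":0.0,"grip":1.0},{"rx":0.0,"ry":0.0,"rz":0.12,"dx":-0.83,"dy":0.64,"dz":0.0,"grip":1.0},{"rx":0.0,"ry":0.0,"rz":0.12,"dx":-0.83,"dy":0.64,"dz":0.0,"grip":1.0},{"rx":0.0,"ry":0.0,"rz":0.12,"dx":-0.83,"dy":0.64,"dz":0.0,"grip":1.0},{"rx":0.0,"ry":0.0,"rz":0.12,"dx":-0.83,"dy":0.64,"dz":0.0,"grip":1.0}]'; python3 go.py 0.509 -0.198 0.20 177.5
```

```text
clock: 0.85
position: [0.3645, -0.4185, 0.2266]
orientation: [[-0.999, 0.043, 0.0], [0.043, 0.999, -0.0], [-0.0, -0.0, -1.0]]
wrist_force: [0.8, -0.3, 0.7]
finger_gap: 0.0877
grip_force: 0.0
d [-0.54   0.906  0.107] r [-0.  0.  0.] t 0.85
```

```bash
python3 -m handwheel '[{"rx":0.0,"ry":0.0,"rz":0.0,"dx":-0.54,"dy":0.905,"dz":0.1,"grip":1.0},{"rx":0.0,"ry":0.0,"rz":0.0,"dx":-0.54,"dy":0.905,"dz":0.1,"grip":1.0},{"rx":0.0,"ry":0.0,"rz":0.0,"dx":-0.54,"dy":0.905,"dz":0.1,"grip":1.0},{"rx":0.0,"ry":0.0,"rz":0.0,"dx":-0.54,"dy":0.905,"dz":0.1,"grip":1.0},{"rx":0.0,"ry":0.0,"rz":0.0,"dx":-0.54,"dy":0.905,"dz":0.1,"grip":1.0},{"rx":0.0,"ry":0.0,"rz":0.0,"dx":-0.54,"dy":0.905,"dz":0.1,"grip":1.0},{"rx":0.0,"ry":0.0,"rz":0.0,"dx":-0.54,"dy":0.905,"dz":0.1,"grip":1.0}]'; python3 go.py 0.509 -0.198 0.013 177.5; python3 - <<'E'
from station import eyes; import cv2
cv2.imwrite("pics/w1.png",eyes.snapshot("wrist")["pixels"][:,:,::-1])
E
```

```text
clock: 1.72
position: [0.5084, -0.2008, 0.2015]
orientation: [[-0.999, 0.047, -0.001], [0.047, 0.999, -0.0], [0.001, -0.0, -1.0]]
wrist_force: [0.6, -0.6, -0.4]
finger_gap: 0.0878
grip_force: 0.0
d [-0.002  0.011  0.754] r [-0.    -0.    -0.001] t 1.73
```

View pics/w1.png

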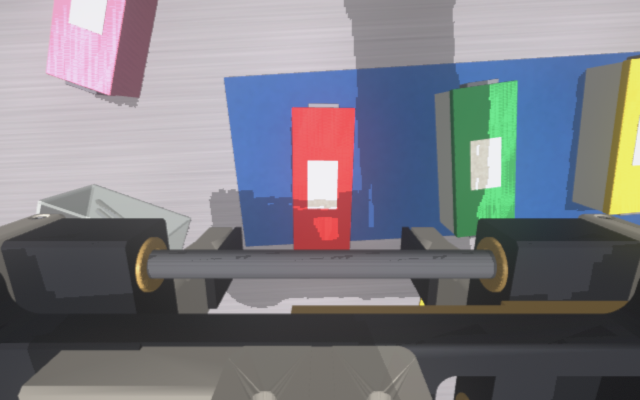

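The wrist view shows the red case at (323,180), centred between the fingers and aligned with them. I'll descend and grip.

```bash
python3 -m handwheel '[{"rx":0.0,"ry":0.0,"rz":0.0,"dx":0.0,"dy":0.01,"dz":0.25,"grip":1.0},{"rx":0.0,"ry":0.0,"rz":0.0,"dx":0.0,"dy":0.01,"dz":0.5,"grip":1.0},{"rx":0.0,"ry":0.0,"rz":0.0,"dx":0.0,"dy":0.01,"dz":0.65,"grip":1.0},{"rx":0.0,"ry":0.0,"rz":0.0,"dx":0.0,"dy":0.01,"dz":0.75,"grip":1.0},{"rx":0.0,"ry":0.0,"rz":0.0,"dx":0.0,"dy":0.01,"dz":0.75,"grip":1.0},{"rx":0.0,"ry":0.0,"rz":0.0,"dx":0.0,"dy":0.01,"dz":0.75,"grip":-1.0},{"rx":0.0,"ry":0.0,"rz":0.0,"dx":0.0,"dy":0.01,"dz":0.75,"grip":-1.0},{"rx":0.0,"ry":0.0,"rz":0.0,"dx":0.0,"dy":0.01,"dz":0.75,"grip":-1.0}]'; python3 -m handwheel '[{"rx":0.0,"ry":0.0,"rz":0.0,"dx":0.0,"dy":0.0,"dz":0.0,"grip":-1.0},{"rx":0.0,"ry":0.0,"rz":0.0,"dx":0.0,"dy":0.0,"dz":0.0,"grip":-1.0}]'; python3 -c "
from station import arm; s=arm.observe(); print(s['joints'],s['torque'])"
```

```text
clock: 2.78
position: [0.5099, -0.1972, 0.0153]
orientation: [[-0.999, 0.045, 0.002], [0.045, 0.999, -0.0], [-0.002, -0.0, -1.0]]
wrist_force: [0.6, -4.0, 2.7]
finger_gap: 0.063
grip_force: 1.6
clock: 3.02
position: [0.5099, -0.1972, 0.0153]
orientation: [[-0.999, 0.045, 0.002], [0.045, 0.999, -0.001], [-0.002, -0.001, -1.0]]
wrist_force: [-0.2, -2.7, 7.3]
finger_gap: 0.0598
grip_force: 30.0
[-1.02073367e-02  3.81409198e-01 -5.21476686e-01  9.48637305e-04
 -6.66002679e-01 -1.60617910e+00] [-1.0116976   0.30863211 -0.18464005]
```

```bash
python3 -m handwheel '[{"rx":0.0,"ry":0.0,"rz":0.0,"dx":0.0,"dy":0.0,"dz":-0.15,"grip":-1.0},{"rx":0.0,"ry":0.0,"rz":0.0,"dx":0.0,"dy":0.0,"dz":-0.4,"grip":-1.0},{"rx":0.0,"ry":0.0,"rz":0.0,"dx":0.0,"dy":0.0,"dz":-0.6,"grip":-1.0},{"rx":0.0,"ry":0.0,"rz":0.0,"dx":0.0,"dy":0.0,"dz":-0.75,"grip":-1.0},{"rx":0.0,"ry":0.0,"rz":0.0,"dx":0.0,"dy":0.0,"dz":-0.8,"grip":-1.0},{"rx":0.0,"ry":0.0,"rz":0.0,"dx":0.0,"dy":0.0,"dz":-0.8,"grip":-1.0}]'; cat > t.py <<'E'
from station import arm; import numpy as np
s=arm.observe(); R=np.array(s['orientation']); print("j",np.round(s['joints'],2),"F",np.round(s['wrist_force'],2),"Mtool",np.round(R.T@s['torque'],3),"tilt",round(float(np.degrees(np.arccos(-R[2,2]))),1),s['clock'])
E
python3 t.py
```

```text
clock: 3.78
position: [0.5089, -0.1965, 0.2136]
orientation: [[-0.999, 0.045, 0.0], [0.045, 0.999, 0.001], [-0.0, 0.001, -1.0]]
wrist_force: [0.0, -0.2, -4.7]
finger_gap: 0.06
grip_force: 30.0
j [-0.01  0.16 -0.29 -0.   -1.12 -1.61] F [ 0.01 -0.21 -4.7 ] Mtool [ 0.007 -0.02   0.011] tilt 0.0 3.775
```

```bash
python3 -m handwheel '[{"rx":0.0,"ry":0.06,"rz":0.0,"dx":0.0,"dy":0.0,"dz":0.0,"grip":-1.0},{"rx":0.0,"ry":0.115,"rz":0.0,"dx":0.0,"dy":0.0,"dz":0.0,"grip":-1.0},{"rx":0.0,"ry":0.17,"rz":0.0,"dx":0.0,"dy":0.0,"dz":0.0,"grip":-1.0},{"rx":0.0,"ry":0.17,"rz":0.0,"dx":0.0,"dy":0.0,"dz":0.0,"grip":-1.0},{"rx":0.0,"ry":0.17,"rz":0.0,"dx":0.0,"dy":0.0,"dz":0.0,"grip":-1.0},{"rx":0.0,"ry":0.17,"rz":0.0,"dx":0.0,"dy":0.0,"dz":0.0,"grip":-1.0},{"rx":0.0,"ry":0.17,"rz":0.0,"dx":0.0,"dy":0.0,"dz":0.0,"grip":-1.0},{"rx":0.0,"ry":0.17,"rz":0.0,"dx":0.0,"dy":0.0,"dz":0.0,"grip":-1.0}]'; python3 t.py
```

```text
clock: 4.78
position: [0.5089, -0.1969, 0.2154]
orientation: [[-0.861, 0.045, -0.506], [0.039, 0.999, 0.023], [0.507, 0.0, -0.862]]
wrist_force: [0.1, 0.1, -3.0]
finger_gap: 0.0601
grip_force: 30.0
j [-0.02  0.49  0.07 -0.01 -1.69 -1.59] F [ 0.08  0.08 -3.02] Mtool [-0.031 -2.234 -0.019] tilt 30.4 4.775
```

```bash
python3 -m handwheel '[{"rx":0.0,"ry":-0.055,"rz":0.0,"dx":0.0,"dy":0.0,"dz":0.0,"grip":-1.0},{"rx":0.0,"ry":-0.11,"rz":0.0,"dx":0.0,"dy":0.0,"dz":0.0,"grip":-1.0},{"rx":0.0,"ry":-0.17,"rz":0.0,"dx":0.0,"dy":0.0,"dz":0.0,"grip":-1.0},{"rx":0.0,"ry":-0.23,"rz":0.0,"dx":0.0,"dy":0.0,"dz":0.0,"grip":-1.0},{"rx":0.0,"ry":-0.285,"rz":0.0,"dx":0.0,"dy":0.0,"dz":0.0,"grip":-1.0},{"rx":0.0,"ry":-0.34,"rz":0.0,"dx":0.0,"dy":0.0,"dz":0.0,"grip":-1.0},{"rx":0.0,"ry":-0.34,"rz":0.0,"dx":0.0,"dy":0.0,"dz":0.0,"grip":-1.0},{"rx":0.0,"ry":-0.34,"rz":0.0,"dx":0.0,"dy":0.0,"dz":0.0,"grip":-1.0}]'; python3 t.py;python3 -m handwheel '[{"rx":0.0,"ry":0.0,"rz":0.0,"dx":0.0,"dy":0.0,"dz":0.0,"grip":-1.0},{"rx":0.0,"ry":0.0,"rz":0.0,"dx":0.0,"dy":0.0,"dz":0.0,"grip":-1.0},{"rx":0.0,"ry":0.0,"rz":0.0,"dx":0.0,"dy":0.0,"dz":0.0,"grip":-1.0},{"rx":0.0,"ry":0.0,"rz":0.0,"dx":0.0,"dy":0.0,"dz":0.0,"grip":-1.0}]'; python3 t.py
```

```text
clock: 5.78
position: [0.5084, -0.197, 0.2149]
orientation: [[-0.86, 0.045, 0.509], [0.039, 0.999, -0.023], [-0.51, -0.0, -0.86]]
wrist_force: [0.4, -0.6, -3.4]
finger_gap: 0.0602
grip_force: 30.0
j [ 0.01 -0.12 -0.73  0.07 -0.43 -1.68] F [ 0.42 -0.58 -3.44] Mtool [-0.024  2.005  0.009] tilt 30.6 5.775
clock: 6.28
position: [0.5093, -0.1969, 0.2139]
orientation: [[-0.86, 0.045, 0.508], [0.039, 0.999, -0.023], [-0.509, -0.0, -0.861]]
wrist_force: [0.4, -0.6, -3.4]
finger_gap: 0.06
grip_force: 30.0
j [ 0.01 -0.12 -0.73  0.07 -0.42 -1.68] F [ 0.38 -0.64 -3.44] Mtool [ 0.056  2.253 -0.07 ] tilt 30.6 6.275
```

```bash
cat > avg.py <<'E'
from station import arm, eyes; import numpy as np
L=[]
for i in range(10):
    s=arm.observe(); R=np.array(s['orientation']); L.append(np.r_[R.T@s['torque'],s['joint_torque'][4],s['wrist_force']]); eyes.snapshot("wrist")
L=np.array(L); print("mean",np.round(L.mean(0),3),"sem",np.round(L.std(0)/3,3),"tilt",np.degrees(np.arcsin(R[2,0])).round(2),s['clock'])
E
python3 avg.py
python3 -m handwheel '[{"rx":0.0,"ry":0.055,"rz":0.0,"dx":0.0,"dy":0.0,"dz":0.0,"grip":-1.0},{"rx":0.0,"ry":0.11,"rz":0.0,"dx":0.0,"dy":0.0,"dz":0.0,"grip":-1.0},{"rx":0.0,"ry":0.17,"rz":0.0,"dx":0.0,"dy":0.0,"dz":0.0,"grip":-1.0},{"rx":0.0,"ry":0.23,"rz":0.0,"dx":0.0,"dy":0.0,"dz":0.0,"grip":-1.0},{"rx":0.0,"ry":0.285,"rz":0.0,"dx":0.0,"dy":0.0,"dz":0.0,"grip":-1.0},{"rx":0.0,"ry":0.34,"rz":0.0,"dx":0.0,"dy":0.0,"dz":0.0,"grip":-1.0},{"rx":0.0,"ry":0.34,"rz":0.0,"dx":0.0,"dy":0.0,"dz":0.0,"grip":-1.0},{"rx":0.0,"ry":0.34,"rz":0.0,"dx":0.0,"dy":0.0,"dz":0.0,"grip":-1.0}]'|tail -1; python3 avg.py
python3 -m handwheel '[{"rx":0.0,"ry":-0.055,"rz":0.0,"dx":0.0,"dy":0.0,"dz":0.0,"grip":-1.0},{"rx":0.0,"ry":-0.11,"rz":0.0,"dx":0.0,"dy":0.0,"dz":0.0,"grip":-1.0},{"rx":0.0,"ry":-0.17,"rz":0.0,"dx":0.0,"dy":0.0,"dz":0.0,"grip":-1.0},{"rx":0.0,"ry":-0.17,"rz":0.0,"dx":0.0,"dy":0.0,"dz":0.0,"grip":-1.0}]'; python3 go.py 0.509 -0.198 0.0145 177.5; python3 t.py
```

```text
mean [ 0.024  2.255 -0.008  2.156 -0.142 -0.13  -3.729] sem [0.009 0.008 0.011 0.    0.18  0.12  0.131] tilt -30.6 6.725
grip_force: 30.0
mean [ 0.025 -2.224  0.023 -2.273  0.035 -0.232 -3.3  ] sem [0.009 0.012 0.009 0.01  0.088 0.181 0.217] tilt 30.5 8.225
clock: 8.78
position: [0.5057, -0.1968, 0.2156]
orientation: [[-0.999, 0.046, 0.004], [0.046, 0.999, 0.0], [-0.004, 0.001, -1.0]]
wrist_force: [0.4, 1.2, -3.0]
finger_gap: 0.0598
grip_force: 30.0
d [-0.011 -0.005  0.805] r [ 0.     0.001 -0.001] t 8.78
j [-0.01  0.15 -0.3  -0.   -1.12 -1.61] F [ 0.36  1.25 -3.04] Mtool [ 0.096  0.109 -0.034] tilt 0.2 8.775
```

Red is measured: the torque swing is 4.48 N·m. I'll put it back by reversing the 0.8 lift.

```bash
python3 -m handwheel '[{"rx":0.0,"ry":0.0,"rz":0.0,"dx":0.0,"dy":0.0,"dz":0.2,"grip":-1.0},{"rx":0.0,"ry":0.0,"rz":0.0,"dx":0.0,"dy":0.0,"dz":0.4,"grip":-1.0},{"rx":0.0,"ry":0.0,"rz":0.0,"dx":0.0,"dy":0.0,"dz":0.6,"grip":-1.0},{"rx":0.0,"ry":0.0,"rz":0.0,"dx":0.0,"dy":0.0,"dz":0.72,"grip":-1.0},{"rx":0.0,"ry":0.0,"rz":0.0,"dx":0.0,"dy":0.0,"dz":0.78,"grip":-1.0},{"rx":0.0,"ry":0.0,"rz":0.0,"dx":0.0,"dy":0.0,"dz":0.8,"grip":-1.0},{"rx":0.0,"ry":0.0,"rz":0.0,"dx":0.0,"dy":0.0,"dz":0.8,"grip":-1.0},{"rx":0.0,"ry":0.0,"rz":0.0,"dx":0.0,"dy":0.0,"dz":0.8,"grip":-1.0}]'
python3 -m handwheel '[{"rx":0.0,"ry":0.0,"rz":0.0,"dx":0.0,"dy":0.0,"dz":0.0,"grip":1.0},{"rx":0.0,"ry":0.0,"rz":0.0,"dx":0.0,"dy":0.0,"dz":0.0,"grip":1.0},{"rx":0.0,"ry":0.0,"rz":0.0,"dx":0.0,"dy":0.0,"dz":0.0,"grip":1.0},{"rx":0.0,"ry":0.0,"rz":0.0,"dx":0.0,"dy":0.0,"dz":0.0,"grip":1.0},{"rx":0.0,"ry":0.0,"rz":0.0,"dx":0.0,"dy":0.0,"dz":-0.1,"grip":1.0},{"rx":0.0,"ry":0.0,"rz":0.0,"dx":0.0,"dy":0.0,"dz":-0.35,"grip":1.0},{"rx":0.0,"ry":0.0,"rz":0.0,"dx":0.0,"dy":0.0,"dz":-0.6,"grip":1.0},{"rx":0.0,"ry":0.0,"rz":0.0,"dx":0.0,"dy":0.0,"dz":-0.75,"grip":1.0}]'; python3 go.py 0.477 0.1245 0.205 183.4
```

```text
clock: 9.78
position: [0.5095, -0.197, 0.0153]
orientation: [[-0.999, 0.045, 0.0], [0.045, 0.999, -0.0], [-0.0, -0.0, -1.0]]
wrist_force: [-3.3, 3.0, 7.6]
finger_gap: 0.0595
grip_force: 30.0
clock: 10.78
position: [0.51, -0.1971, 0.2051]
orientation: [[-0.999, 0.045, 0.004], [0.045, 0.999, -0.001], [-0.004, -0.0, -1.0]]
wrist_force: [0.7, -0.6, -1.5]
finger_gap: 0.0877
grip_force: 0.0
d [ 1.900e-01  1.279e+00 -1.000e-03] r [-0.     0.001 -0.033] t 10.78
```

```bash
python3 -m handwheel '[{"rx":0.0,"ry":0.0,"rz":-0.033,"dx":0.15,"dy":1.0,"dz":0.0,"grip":1.0},{"rx":0.0,"ry":0.0,"rz":-0.033,"dx":0.15,"dy":1.0,"dz":0.0,"grip":1.0},{"rx":0.0,"ry":0.0,"rz":-0.033,"dx":0.15,"dy":1.0,"dz":0.0,"grip":1.0},{"rx":0.0,"ry":0.0,"rz":-0.033,"dx":0.15,"dy":1.0,"dz":0.0,"grip":1.0},{"rx":0.0,"ry":0.0,"rz":-0.033,"dx":0.15,"dy":1.0,"dz":0.0,"grip":1.0},{"rx":0.0,"ry":0.0,"rz":-0.033,"dx":0.15,"dy":1.0,"dz":0.0,"grip":1.0}]'; python3 go.py 0.477 0.1245 0.2 183.4; python3 - <<'E'
from vis import *; from station import eyes
d=eyes.snapshot("top")
for k in H:
    for c in blobs(d,k): print(k,*[str(q) for q in rect(d,c,.053)])
E
```

```text
clock: 11.52
position: [0.4828, 0.0549, 0.2016]
orientation: [[-0.998, -0.06, -0.0], [-0.06, 0.998, -0.0], [0.0, -0.0, -1.0]]
wrist_force: [0.6, -0.5, 0.1]
finger_gap: 0.0876
grip_force: 0.0
d [0.007 0.279 0.006] r [-0. -0.  0.] t 11.53
red [ 0.5096 -0.1951] -2.2 [0.06 0.15]
yellow [6.878e-01 3.000e-04] 83.0 [0.086 0.154]
yellow [ 0.7749 -0.2269] -80.4 [0.115 0.205]
green [ 0.4952 -0.0362] 5.0 [0.059 0.149]
```

Red is back within about 3 mm. Yellow is next.

```bash
python3 -m handwheel '[{"rx":0.0,"ry":0.0,"rz":0.0,"dx":0.007,"dy":0.28,"dz":0.0,"grip":1.0},{"rx":0.0,"ry":0.0,"rz":0.0,"dx":0.007,"dy":0.28,"dz":0.0,"grip":1.0},{"rx":0.0,"ry":0.0,"rz":0.0,"dx":0.007,"dy":0.28,"dz":0.2,"grip":1.0},{"rx":0.0,"ry":0.0,"rz":0.0,"dx":0.007,"dy":0.28,"dz":0.4,"grip":1.0},{"rx":0.0,"ry":0.0,"rz":0.0,"dx":0.007,"dy":0.28,"dz":0.6,"grip":1.0},{"rx":0.0,"ry":0.0,"rz":0.0,"dx":0.007,"dy":0.28,"dz":0.74,"grip":1.0},{"rx":0.0,"ry":0.0,"rz":0.0,"dx":0.007,"dy":0.28,"dz":0.74,"grip":1.0},{"rx":0.0,"ry":0.0,"rz":0.0,"dx":0.007,"dy":0.28,"dz":0.74,"grip":-1.0}]'
python3 -m handwheel '[{"rx":0.0,"ry":0.0,"rz":0.0,"dx":0.0,"dy":0.0,"dz":0.0,"grip":-1.0},{"rx":0.0,"ry":0.0,"rz":0.0,"dx":0.0,"dy":0.0,"dz":0.0,"grip":-1.0},{"rx":0.0,"ry":0.0,"rz":0.0,"dx":0.0,"dy":0.0,"dz":0.0,"grip":-1.0},{"rx":0.0,"ry":0.0,"rz":0.0,"dx":0.0,"dy":0.0,"dz":0.0,"grip":-1.0}]'
```

```text
clock: 12.58
position: [0.4781, 0.1239, 0.0176]
orientation: [[-0.998, -0.057, 0.001], [-0.057, 0.998, 0.0], [-0.001, 0.0, -1.0]]
wrist_force: [-0.0, -0.3, 0.2]
finger_gap: 0.0825
grip_force: 0.0
clock: 13.08
position: [0.4777, 0.1248, 0.0177]
orientation: [[-0.998, -0.059, 0.002], [-0.059, 0.998, 0.001], [-0.002, 0.001, -1.0]]
wrist_force: [-0.8, -1.5, 7.6]
finger_gap: 0.0599
grip_force: 30.0
```

```bash
python3 -m handwheel '[{"rx":0.0,"ry":0.0,"rz":0.0,"dx":0.0,"dy":0.0,"dz":-0.15,"grip":-1.0},{"rx":0.0,"ry":0.0,"rz":0.0,"dx":0.0,"dy":0.0,"dz":-0.4,"grip":-1.0},{"rx":0.0,"ry":0.0,"rz":0.0,"dx":0.0,"dy":0.0,"dz":-0.6,"grip":-1.0},{"rx":0.0,"ry":0.0,"rz":0.0,"dx":0.0,"dy":0.0,"dz":-0.75,"grip":-1.0},{"rx":0.0,"ry":0.0,"rz":0.0,"dx":0.0,"dy":0.0,"dz":-0.8,"grip":-1.0},{"rx":0.0,"ry":0.0,"rz":0.0,"dx":0.0,"dy":0.0,"dz":-0.8,"grip":-1.0}]'
python3 t.py
python3 -m handwheel '[{"rx":0.0,"ry":0.06,"rz":0.0,"dx":0.0,"dy":0.0,"dz":0.0,"grip":-1.0},{"rx":0.0,"ry":0.115,"rz":0.0,"dx":0.0,"dy":0.0,"dz":0.0,"grip":-1.0},{"rx":0.0,"ry":0.17,"rz":0.0,"dx":0.0,"dy":0.0,"dz":0.0,"grip":-1.0},{"rx":0.0,"ry":0.17,"rz":0.0,"dx":0.0,"dy":0.0,"dz":0.0,"grip":-1.0},{"rx":0.0,"ry":0.17,"rz":0.0,"dx":0.0,"dy":0.0,"dz":0.0,"grip":-1.0},{"rx":0.0,"ry":0.17,"rz":0.0,"dx":0.0,"dy":0.0,"dz":0.0,"grip":-1.0}]'; python3 t.py; python3 avg.py
```

```text
clock: 13.82
position: [0.4767, 0.1244, 0.2163]
orientation: [[-0.998, -0.058, -0.0], [-0.058, 0.998, 0.001], [-0.0, 0.001, -1.0]]
wrist_force: [-0.7, 0.3, -4.1]
finger_gap: 0.06
grip_force: 30.0
j [ 0.65  0.06 -0.39 -0.   -1.11 -2.17] F [-0.65  0.27 -4.11] Mtool [0.039 0.002 0.001] tilt 0.0 13.825
clock: 14.58
position: [0.4766, 0.1244, 0.2173]
orientation: [[-0.861, -0.059, -0.506], [-0.051, 0.998, -0.029], [0.507, 0.0, -0.862]]
wrist_force: [0.0, 0.0, -2.0]
finger_gap: 0.0596
grip_force: 30.0
j [ 0.48  0.41  0.03 -0.21 -1.68 -1.96] F [ 0.03  0.05 -2.03] Mtool [ 0.039 -2.256  0.013] tilt 30.5 14.575
mean [ 1.600e-02 -2.273e+00  3.000e-03 -2.180e+00  1.880e-01 -3.420e-01
 -3.028e+00] sem [0.007 0.014 0.008 0.009 0.154 0.119 0.2  ] tilt 30.56 15.025
```

```bash
python3 -m handwheel '[{"rx":0.0,"ry":-0.055,"rz":0.0,"dx":0.0,"dy":0.0,"dz":0.0,"grip":-1.0},{"rx":0.0,"ry":-0.11,"rz":0.0,"dx":0.0,"dy":0.0,"dz":0.0,"grip":-1.0},{"rx":0.0,"ry":-0.17,"rz":0.0,"dx":0.0,"dy":0.0,"dz":0.0,"grip":-1.0},{"rx":0.0,"ry":-0.23,"rz":0.0,"dx":0.0,"dy":0.0,"dz":0.0,"grip":-1.0},{"rx":0.0,"ry":-0.285,"rz":0.0,"dx":0.0,"dy":0.0,"dz":0.0,"grip":-1.0},{"rx":0.0,"ry":-0.34,"rz":0.0,"dx":0.0,"dy":0.0,"dz":0.0,"grip":-1.0},{"rx":0.0,"ry":-0.34,"rz":0.0,"dx":0.0,"dy":0.0,"dz":0.0,"grip":-1.0},{"rx":0.0,"ry":-0.34,"rz":0.0,"dx":0.0,"dy":0.0,"dz":0.0,"grip":-1.0}]'; python3 t.py
```

```text
clock: 16.08
position: [0.481, 0.1255, 0.2255]
orientation: [[-0.864, -0.059, 0.5], [-0.051, 0.998, 0.031], [-0.501, 0.001, -0.866]]
wrist_force: [-0.4, -1.3, -4.3]
finger_gap: 0.0596
grip_force: 30.0
j [ 0.83 -0.24 -1.02  0.76 -0.53 -2.96] F [-0.37 -1.31 -4.34] Mtool [ 0.234  2.443 -0.012] tilt 30.0 16.075
```

```bash
python3 -m handwheel '[{"rx":0.0,"ry":0.0,"rz":0.0,"dx":-0.15,"dy":0.0,"dz":0.0,"grip":-1.0},{"rx":0.0,"ry":0.0,"rz":0.0,"dx":-0.15,"dy":0.0,"dz":0.0,"grip":-1.0},{"rx":0.0,"ry":0.0,"rz":0.0,"dx":-0.15,"dy":0.0,"dz":0.0,"grip":-1.0},{"rx":0.0,"ry":0.0,"rz":0.0,"dx":-0.15,"dy":0.0,"dz":0.0,"grip":-1.0}]'; python3 t.py; python3 avg.py
```

```text
clock: 16.58
position: [0.5125, 0.1263, 0.2415]
orientation: [[-0.866, -0.058, 0.496], [-0.051, 0.998, 0.027], [-0.497, -0.002, -0.868]]
wrist_force: [-0.3, -0.4, -3.4]
finger_gap: 0.0598
grip_force: 30.0
j [ 0.78 -0.19 -0.93  0.7  -0.54 -2.85] F [-0.29 -0.36 -3.38] Mtool [-0.035  2.25  -0.012] tilt 29.8 16.575
mean [ 0.005  2.255 -0.011  0.585  0.275  0.156 -3.367] sem [0.01  0.004 0.008 0.003 0.133 0.138 0.167] tilt -29.93 17.025
```

```bash
python3 -m handwheel '[{"rx":0.0,"ry":0.055,"rz":0.0,"dx":0.0,"dy":0.0,"dz":0.0,"grip":-1.0},{"rx":0.0,"ry":0.11,"rz":0.0,"dx":0.05,"dy":0.0,"dz":0.0,"grip":-1.0},{"rx":0.0,"ry":0.167,"rz":0.0,"dx":0.1,"dy":0.0,"dz":0.0,"grip":-1.0},{"rx":0.0,"ry":0.167,"rz":0.0,"dx":0.15,"dy":0.0,"dz":0.0,"grip":-1.0},{"rx":0.0,"ry":0.167,"rz":0.0,"dx":0.15,"dy":0.0,"dz":0.0,"grip":-1.0},{"rx":0.0,"ry":0.167,"rz":0.0,"dx":0.15,"dy":0.0,"dz":0.0,"grip":-1.0}]'; python3 go.py 0.4777 0.1248 0.0175 183.35; python3 t.py
```

```text
clock: 17.82
position: [0.4804, 0.1249, 0.2243]
orientation: [[-0.998, -0.059, -0.001], [-0.059, 0.998, -0.0], [0.001, -0.0, -1.0]]
wrist_force: [-0.2, -0.2, -3.7]
finger_gap: 0.0599
grip_force: 30.0
d [0.01  0.001 0.827] r [-0. -0.  0.] t 17.82
j [ 0.65  0.06 -0.37  0.   -1.13 -2.16] F [-0.21 -0.17 -3.7 ] Mtool [-0.014  0.024 -0.002] tilt 0.0 17.825
```

```bash
python3 -m handwheel '[{"rx":0.0,"ry":0.0,"rz":0.0,"dx":0.01,"dy":0.0,"dz":0.2,"grip":-1.0},{"rx":0.0,"ry":0.0,"rz":0.0,"dx":0.01,"dy":0.0,"dz":0.4,"grip":-1.0},{"rx":0.0,"ry":0.0,"rz":0.0,"dx":0.01,"dy":0.0,"dz":0.6,"grip":-1.0},{"rx":0.0,"ry":0.0,"rz":0.0,"dx":0.01,"dy":0.0,"dz":0.75,"grip":-1.0},{"rx":0.0,"ry":0.0,"rz":0.0,"dx":0.01,"dy":0.0,"dz":0.81,"grip":-1.0},{"rx":0.0,"ry":0.0,"rz":0.0,"dx":0.01,"dy":0.0,"dz":0.826,"grip":-1.0},{"rx":0.0,"ry":0.0,"rz":0.0,"dx":0.01,"dy":0.0,"dz":0.826,"grip":-1.0},{"rx":0.0,"ry":0.0,"rz":0.0,"dx":0.01,"dy":0.0,"dz":0.826,"grip":-1.0}]'
python3 -m handwheel '[{"rx":0.0,"ry":0.0,"rz":0.0,"dx":0.0,"dy":0.0,"dz":0.0,"grip":1.0},{"rx":0.0,"ry":0.0,"rz":0.0,"dx":0.0,"dy":0.0,"dz":0.0,"grip":1.0},{"rx":0.0,"ry":0.0,"rz":0.0,"dx":0.0,"dy":0.0,"dz":0.0,"grip":1.0},{"rx":0.0,"ry":0.0,"rz":0.0,"dx":0.0,"dy":0.0,"dz":0.0,"grip":1.0},{"rx":0.0,"ry":0.0,"rz":0.0,"dx":0.0,"dy":0.0,"dz":-0.1,"grip":1.0},{"rx":0.0,"ry":0.0,"rz":0.0,"dx":0.0,"dy":0.0,"dz":-0.35,"grip":1.0},{"rx":0.0,"ry":0.0,"rz":0.0,"dx":0.0,"dy":0.0,"dz":-0.6,"grip":1.0},{"rx":0.0,"ry":0.0,"rz":0.0,"dx":0.0,"dy":0.0,"dz":-0.75,"grip":1.0}]'; python3 go.py 0.495 -0.0355 0.200 185
```

```text
clock: 18.82
position: [0.4786, 0.1258, 0.0189]
orientation: [[-0.998, -0.059, -0.0], [-0.059, 0.998, 0.001], [-0.0, 0.001, -1.0]]
wrist_force: [0.1, 0.0, -3.6]
finger_gap: 0.0601
grip_force: 30.0
clock: 19.82
position: [0.4791, 0.1255, 0.2087]
orientation: [[-0.998, -0.059, 0.001], [-0.059, 0.998, 0.002], [-0.001, 0.002, -1.0]]
wrist_force: [0.2, 0.1, -1.3]
finger_gap: 0.0873
grip_force: 0.0
d [-0.025 -0.647  0.034] r [ 0.001  0.    -0.009] t 19.82
```

```bash
python3 -m handwheel '[{"rx":0.0,"ry":0.0,"rz":-0.009,"dx":-0.025,"dy":-0.645,"dz":0.03,"grip":1.0},{"rx":0.0,"ry":0.0,"rz":-0.009,"dx":-0.025,"dy":-0.645,"dz":0.03,"grip":1.0},{"rx":0.0,"ry":0.0,"rz":-0.009,"dx":-0.025,"dy":-0.645,"dz":0.03,"grip":1.0},{"rx":0.0,"ry":0.0,"rz":-0.009,"dx":-0.025,"dy":-0.645,"dz":0.03,"grip":1.0},{"rx":0.0,"ry":0.0,"rz":-0.009,"dx":-0.025,"dy":-0.645,"dz":0.03,"grip":1.0}]'; python3 go.py 0.495 -0.0355 0.0155 185; python3 - <<'E'
from vis import *; from station import eyes
d=eyes.snapshot("top"); s=eyes.snapshot("side")
for dd in (d,s):
  for k in H:
    for c in blobs(dd,k): print(k,*[str(q) for q in rect(dd,c,.053)])
E
```

```text
clock: 20.45
position: [0.494, -0.0354, 0.1976]
orientation: [[-0.996, -0.086, -0.002], [-0.086, 0.996, -0.0], [0.002, 0.0, -1.0]]
wrist_force: [-0.3, 0.3, -0.1]
finger_gap: 0.0876
grip_force: 0.0
d [-0.006 -0.001  0.729] r [ 0.    -0.001 -0.   ] t 20.45
red [ 0.5096 -0.1951] -2.2 [0.06 0.15]
yellow [6.876e-01 3.000e-04] 83.0 [0.087 0.154]
yellow [ 0.7749 -0.2269] -80.4 [0.115 0.205]
red [0.6117 0.4214] -32.8 [0.017 0.083]
red [ 0.5067 -0.195 ] -2.8 [0.065 0.154]
yellow [0.4768 0.1255] 3.1 [0.062 0.15 ]
yellow [0.652  0.0346] 82.7 [0.085 0.15 ]
yellow [ 0.7397 -0.189 ] -79.9 [0.113 0.201]
green [ 0.4935 -0.0348] 5.3 [0.063 0.151]
```

Yellow is back in place. Now green.

```bash
python3 -m handwheel '[{"rx":0.0,"ry":0.0,"rz":0.0,"dx":-0.005,"dy":0.0,"dz":0.25,"grip":1.0},{"rx":0.0,"ry":0.0,"rz":0.0,"dx":-0.005,"dy":0.0,"dz":0.5,"grip":1.0},{"rx":0.0,"ry":0.0,"rz":0.0,"dx":-0.005,"dy":0.0,"dz":0.65,"grip":1.0},{"rx":0.0,"ry":0.0,"rz":0.0,"dx":-0.005,"dy":0.0,"dz":0.73,"grip":1.0},{"rx":0.0,"ry":0.0,"rz":0.0,"dx":-0.005,"dy":0.0,"dz":0.73,"grip":1.0},{"rx":0.0,"ry":0.0,"rz":0.0,"dx":-0.005,"dy":0.0,"dz":0.73,"grip":-1.0},{"rx":0.0,"ry":0.0,"rz":0.0,"dx":-0.005,"dy":0.0,"dz":0.73,"grip":-1.0},{"rx":0.0,"ry":0.0,"rz":0.0,"dx":-0.005,"dy":0.0,"dz":0.73,"grip":-1.0}]'; python3 -m handwheel '[{"rx":0.0,"ry":0.0,"rz":0.0,"dx":0.0,"dy":0.0,"dz":0.0,"grip":-1.0},{"rx":0.0,"ry":0.0,"rz":0.0,"dx":0.0,"dy":0.0,"dz":0.0,"grip":-1.0}]'
```

```text
clock: 21.55
position: [0.4954, -0.0351, 0.0161]
orientation: [[-0.996, -0.087, -0.001], [-0.087, 0.996, 0.0], [0.001, 0.0, -1.0]]
wrist_force: [-0.2, 0.1, -0.4]
finger_gap: 0.0631
grip_force: 0.0
clock: 21.8
position: [0.4953, -0.0352, 0.016]
orientation: [[-0.996, -0.087, -0.001], [-0.087, 0.996, 0.0], [0.001, 0.0, -1.0]]
wrist_force: [-2.6, 1.1, 7.7]
finger_gap: 0.0595
grip_force: 30.0
```

```bash
python3 -m handwheel '[{"rx":0.0,"ry":0.0,"rz":0.0,"dx":0.0,"dy":0.0,"dz":-0.15,"grip":-1.0},{"rx":0.0,"ry":0.0,"rz":0.0,"dx":0.0,"dy":0.0,"dz":-0.4,"grip":-1.0},{"rx":0.0,"ry":0.0,"rz":0.0,"dx":-0.1,"dy":0.0,"dz":-0.6,"grip":-1.0},{"rx":0.0,"ry":0.0,"rz":0.0,"dx":-0.15,"dy":0.0,"dz":-0.75,"grip":-1.0},{"rx":0.0,"ry":0.0,"rz":0.0,"dx":-0.15,"dy":0.0,"dz":-0.8,"grip":-1.0},{"rx":0.0,"ry":0.0,"rz":0.0,"dx":-0.15,"dy":0.0,"dz":-0.8,"grip":-1.0}]'
python3 -m handwheel '[{"rx":0.0,"ry":0.06,"rz":0.0,"dx":0.0,"dy":0.0,"dz":0.0,"grip":-1.0},{"rx":0.0,"ry":0.115,"rz":0.0,"dx":0.0,"dy":0.0,"dz":0.0,"grip":-1.0},{"rx":0.0,"ry":0.17,"rz":0.0,"dx":0.0,"dy":0.0,"dz":0.0,"grip":-1.0},{"rx":0.0,"ry":0.17,"rz":0.0,"dx":0.0,"dy":0.0,"dz":0.0,"grip":-1.0},{"rx":0.0,"ry":0.17,"rz":0.0,"dx":0.0,"dy":0.0,"dz":0.0,"grip":-1.0},{"rx":0.0,"ry":0.17,"rz":0.0,"dx":0.0,"dy":0.0,"dz":0.0,"grip":-1.0}]'; python3 t.py; python3 avg.py
python3 -m handwheel '[{"rx":0.0,"ry":-0.055,"rz":0.0,"dx":0.0,"dy":0.0,"dz":0.0,"grip":-1.0},{"rx":0.0,"ry":-0.11,"rz":0.0,"dx":0.0,"dy":0.0,"dz":0.0,"grip":-1.0},{"rx":0.0,"ry":-0.17,"rz":0.0,"dx":0.0,"dy":0.0,"dz":0.0,"grip":-1.0},{"rx":0.0,"ry":-0.23,"rz":0.0,"dx":0.0,"dy":0.0,"dz":0.0,"grip":-1.0},{"rx":0.0,"ry":-0.285,"rz":0.0,"dx":0.0,"dy":0.0,"dz":0.0,"grip":-1.0},{"rx":0.0,"ry":-0.34,"rz":0.0,"dx":0.0,"dy":0.0,"dz":0.0,"grip":-1.0},{"rx":0.0,"ry":-0.34,"rz":0.0,"dx":0.0,"dy":0.0,"dz":0.0,"grip":-1.0},{"rx":0.0,"ry":-0.34,"rz":0.0,"dx":0.0,"dy":0.0,"dz":0.0,"grip":-1.0}]'; python3 t.py; python3 avg.py
```

```text
clock: 22.55
position: [0.5317, -0.032, 0.2144]
orientation: [[-0.996, -0.086, -0.003], [-0.086, 0.996, 0.0], [0.003, 0.001, -1.0]]
wrist_force: [-0.4, -0.2, -4.3]
finger_gap: 0.06
grip_force: 30.0
clock: 23.3
position: [0.5322, -0.0321, 0.2162]
orientation: [[-0.858, -0.087, -0.506], [-0.075, 0.996, -0.044], [0.508, 0.0, -0.861]]
wrist_force: [-0.5, 0.5, -3.7]
finger_gap: 0.0596
grip_force: 30.0
j [ 0.25  0.48  0.08 -0.08 -1.71 -1.72] F [-0.54  0.47 -3.75] Mtool [-0.024 -2.248  0.003] tilt 30.6 23.3
mean [ 0.007 -2.285 -0.014 -2.332 -0.057  0.197 -3.242] sem [0.011 0.015 0.008 0.01  0.128 0.139 0.145] tilt 30.69 23.75
clock: 24.8
position: [0.5319, -0.0327, 0.2152]
orientation: [[-0.859, -0.087, 0.504], [-0.075, 0.996, 0.043], [-0.506, -0.001, -0.862]]
wrist_force: [0.6, -0.7, -1.8]
finger_gap: 0.0601
grip_force: 30.0
j [ 0.38 -0.17 -0.91  0.44 -0.35 -2.25] F [ 0.63 -0.7  -1.8 ] Mtool [-0.022  2.019  0.005] tilt 30.4 24.8
mean [ 0.006  2.219 -0.006  1.671  0.261 -0.14  -2.95 ] sem [0.009 0.035 0.01  0.015 0.254 0.153 0.226] tilt -30.44 25.25
```

The ±30° torque swings are red 4.47, green 4.52 and yellow 4.56, too close to call. At a small tilt the gripper's own weight contributes little and a ball still lies at the low end, so I'll test green at ±8°.

```bash
sed -e 's/range(10)/range(14)/' -e 's#/3,3#/3.7,3#' -i avg.py; python3 -m handwheel '[{"rx":0.0,"ry":0.05,"rz":0.0,"dx":0.0,"dy":0.0,"dz":0.0,"grip":-1.0},{"rx":0.0,"ry":0.09,"rz":0.0,"dx":0.0,"dy":0.0,"dz":0.0,"grip":-1.0},{"rx":0.0,"ry":0.125,"rz":0.0,"dx":0.0,"dy":0.0,"dz":0.0,"grip":-1.0},{"rx":0.0,"ry":0.125,"rz":0.0,"dx":0.0,"dy":0.0,"dz":0.0,"grip":-1.0},{"rx":0.0,"ry":0.125,"rz":0.0,"dx":0.0,"dy":0.0,"dz":0.0,"grip":-1.0},{"rx":0.0,"ry":0.125,"rz":0.0,"dx":0.0,"dy":0.0,"dz":0.0,"grip":-1.0},{"rx":0.0,"ry":0.125,"rz":0.0,"dx":0.0,"dy":0.0,"dz":0.0,"grip":-1.0}]'|tail -1; python3 avg.py
python3 -m handwheel '[{"rx":0.0,"ry":0.03,"rz":0.0,"dx":0.0,"dy":0.0,"dz":0.0,"grip":-1.0},{"rx":0.0,"ry":0.06,"rz":0.0,"dx":0.0,"dy":0.0,"dz":0.0,"grip":-1.0},{"rx":0.0,"ry":0.09,"rz":0.0,"dx":0.0,"dy":0.0,"dz":0.0,"grip":-1.0},{"rx":0.0,"ry":0.09,"rz":0.0,"dx":0.0,"dy":0.0,"dz":0.0,"grip":-1.0},{"rx":0.0,"ry":0.09,"rz":0.0,"dx":0.0,"dy":0.0,"dz":0.0,"grip":-1.0},{"rx":0.0,"ry":0.09,"rz":0.0,"dx":0.0,"dy":0.0,"dz":0.0,"grip":-1.0},{"rx":0.0,"ry":0.09,"rz":0.0,"dx":0.0,"dy":0.0,"dz":0.0,"grip":-1.0},{"rx":0.0,"ry":0.09,"rz":0.0,"dx":0.0,"dy":0.0,"dz":0.0,"grip":-1.0}]'|tail -1; python3 avg.py
```

```text
grip_force: 30.0
mean [ 1.50e-02  6.14e-01  1.00e-03  5.20e-01  1.61e-01 -1.81e-01 -3.52e+00] sem [0.007 0.01  0.009 0.001 0.143 0.166 0.109] tilt -7.96 26.825
grip_force: 30.0
mean [ 1.300e-02 -6.710e-01 -3.000e-03 -7.260e-01  8.700e-02 -4.300e-02
 -3.548e+00] sem [0.009 0.007 0.009 0.001 0.14  0.136 0.107] tilt 8.24 28.525
```

Joint-5 torque is far cleaner (sem 0.001). I'll add ±3° readings to separate a step (ball) from a slope (gravity).

```bash
sed -e 's/range(14)/range(5)/' -e 's#/3.7,3#/2.2,4#' -i avg.py;  python3 -m handwheel '[{"rx":0.0,"ry":-0.03,"rz":0.0,"dx":0.0,"dy":0.0,"dz":0.0,"grip":-1.0},{"rx":0.0,"ry":-0.03,"rz":0.0,"dx":0.0,"dy":0.0,"dz":0.0,"grip":-1.0},{"rx":0.0,"ry":-0.03,"rz":0.0,"dx":0.0,"dy":0.0,"dz":0.0,"grip":-1.0},{"rx":0.0,"ry":-0.03,"rz":0.0,"dx":0.0,"dy":0.0,"dz":0.0,"grip":-1.0},{"rx":0.0,"ry":-0.03,"rz":0.0,"dx":0.0,"dy":0.0,"dz":0.0,"grip":-1.0},{"rx":0.0,"ry":-0.03,"rz":0.0,"dx":0.0,"dy":0.0,"dz":0.0,"grip":-1.0},{"rx":0.0,"ry":-0.03,"rz":0.0,"dx":0.0,"dy":0.0,"dz":0.0,"grip":-1.0},{"rx":0.0,"ry":-0.03,"rz":0.0,"dx":0.0,"dy":0.0,"dz":0.0,"grip":-1.0}]'|tail -1; python3 avg.py
python3 -m handwheel '[{"rx":0.0,"ry":-0.03,"rz":0.0,"dx":0.0,"dy":0.0,"dz":0.0,"grip":-1.0},{"rx":0.0,"ry":-0.03,"rz":0.0,"dx":0.0,"dy":0.0,"dz":0.0,"grip":-1.0},{"rx":0.0,"ry":-0.03,"rz":0.0,"dx":0.0,"dy":0.0,"dz":0.0,"grip":-1.0},{"rx":0.0,"ry":-0.03,"rz":0.0,"dx":0.0,"dy":0.0,"dz":0.0,"grip":-1.0},{"rx":0.0,"ry":-0.03,"rz":0.0,"dx":0.0,"dy":0.0,"dz":0.0,"grip":-1.0},{"rx":0.0,"ry":-0.03,"rz":0.0,"dx":0.0,"dy":0.0,"dz":0.0,"grip":-1.0},{"rx":0.0,"ry":-0.03,"rz":0.0,"dx":0.0,"dy":0.0,"dz":0.0,"grip":-1.0},{"rx":0.0,"ry":-0.03,"rz":0.0,"dx":0.0,"dy":0.0,"dz":0.0,"grip":-1.0}]'|tail -1; python3 avg.py
```

```text
grip_force: 30.0
mean [ 0.017 -0.244 -0.006 -0.311 -0.207  0.214 -3.414] sem [2.070e-02 9.400e-03 1.500e-02 2.000e-04 6.810e-02 1.987e-01 3.439e-01] tilt 2.83 29.775
grip_force: 30.0
mean [ 0.015  0.159 -0.013  0.105  0.327  0.367 -3.133] sem [0.0088 0.0101 0.0138 0.0002 0.1737 0.1852 0.1478] tilt -2.57 31.025
```

Joint-5 torque is exactly linear in tilt (0.415 per 5.4°) with no step, so green is quiet. I'll put it back, then give yellow the same test.

```bash
python3 -m handwheel '[{"rx":0.0,"ry":0.015,"rz":0.0,"dx":0.15,"dy":0.0,"dz":0.0,"grip":-1.0},{"rx":0.0,"ry":0.015,"rz":0.0,"dx":0.15,"dy":0.0,"dz":0.0,"grip":-1.0},{"rx":0.0,"ry":0.015,"rz":0.0,"dx":0.15,"dy":0.0,"dz":0.0,"grip":-1.0}]'; python3 go.py 0.4953 -0.0352 0.0163 185
```

```text
clock: 31.45
position: [0.4959, -0.0352, 0.2138]
orientation: [[-0.996, -0.087, -0.001], [-0.087, 0.996, -0.0], [0.001, 0.0, -1.0]]
wrist_force: [-0.0, 0.0, -2.7]
finger_gap: 0.06
grip_force: 30.0
d [0.002 0.    0.79 ] r [ 0. -0. -0.] t 31.45
```

```bash
python3 -m handwheel '[{"rx":0.0,"ry":0.0,"rz":0.0,"dx":0.0,"dy":0.0,"dz":0.2,"grip":-1.0},{"rx":0.0,"ry":0.0,"rz":0.0,"dx":0.0,"dy":0.0,"dz":0.4,"grip":-1.0},{"rx":0.0,"ry":0.0,"rz":0.0,"dx":0.0,"dy":0.0,"dz":0.6,"grip":-1.0},{"rx":0.0,"ry":0.0,"rz":0.0,"dx":0.0,"dy":0.0,"dz":0.72,"grip":-1.0},{"rx":0.0,"ry":0.0,"rz":0.0,"dx":0.0,"dy":0.0,"dz":0.77,"grip":-1.0},{"rx":0.0,"ry":0.0,"rz":0.0,"dx":0.0,"dy":0.0,"dz":0.79,"grip":-1.0},{"rx":0.0,"ry":0.0,"rz":0.0,"dx":0.0,"dy":0.0,"dz":0.79,"grip":-1.0},{"rx":0.0,"ry":0.0,"rz":0.0,"dx":0.0,"dy":0.0,"dz":0.79,"grip":-1.0}]'
python3 -m handwheel '[{"rx":0.0,"ry":0.0,"rz":0.0,"dx":0.0,"dy":0.0,"dz":0.0,"grip":1.0},{"rx":0.0,"ry":0.0,"rz":0.0,"dx":0.0,"dy":0.0,"dz":0.0,"grip":1.0},{"rx":0.0,"ry":0.0,"rz":0.0,"dx":0.0,"dy":0.0,"dz":0.0,"grip":1.0},{"rx":0.0,"ry":0.0,"rz":0.0,"dx":0.0,"dy":0.0,"dz":0.0,"grip":1.0},{"rx":0.0,"ry":0.0,"rz":0.0,"dx":0.0,"dy":0.0,"dz":-0.1,"grip":1.0},{"rx":0.0,"ry":0.0,"rz":0.0,"dx":0.0,"dy":0.0,"dz":-0.35,"grip":1.0},{"rx":0.0,"ry":0.0,"rz":0.0,"dx":0.0,"dy":0.0,"dz":-0.6,"grip":1.0},{"rx":0.0,"ry":0.0,"rz":0.0,"dx":0.0,"dy":0.0,"dz":-0.7,"grip":1.0}]'; python3 go.py 0.4785 0.1255 0.195 183.4
```

```text
clock: 32.45
position: [0.4959, -0.035, 0.017]
orientation: [[-0.996, -0.087, -0.0], [-0.087, 0.996, 0.0], [0.0, 0.0, -1.0]]
wrist_force: [-1.0, -0.1, -4.4]
finger_gap: 0.0599
grip_force: 30.0
clock: 33.45
position: [0.4968, -0.035, 0.1951]
orientation: [[-0.996, -0.087, 0.003], [-0.087, 0.996, 0.001], [-0.004, 0.001, -1.0]]
wrist_force: [0.0, -0.9, -1.3]
finger_gap: 0.0874
grip_force: 0.0
d [0.017 0.646 0.001] r [0.    0.001 0.009] t 33.45
```

```bash
python3 -m handwheel '[{"rx":0.0,"ry":0.0,"rz":0.009,"dx":0.017,"dy":0.645,"dz":0.0,"grip":1.0},{"rx":0.0,"ry":0.0,"rz":0.009,"dx":0.017,"dy":0.645,"dz":0.0,"grip":1.0},{"rx":0.0,"ry":0.0,"rz":0.009,"dx":0.017,"dy":0.645,"dz":0.0,"grip":1.0},{"rx":0.0,"ry":0.0,"rz":0.009,"dx":0.017,"dy":0.645,"dz":0.0,"grip":1.0},{"rx":0.0,"ry":0.0,"rz":0.009,"dx":0.017,"dy":0.645,"dz":0.0,"grip":1.0}]'; python3 go.py 0.4785 0.1255 0.0165 183.4; python3 - <<'E'
from vis import *; from station import eyes
d=eyes.snapshot("top"); s=eyes.snapshot("side")
for dd in (d,s):
  for k in H:
    for c in blobs(dd,k): print(k,*[str(q) for q in rect(dd,c,.053)])
E
```

```text
clock: 34.08
position: [0.4769, 0.1249, 0.1908]
orientation: [[-0.998, -0.059, -0.003], [-0.059, 0.998, -0.0], [0.003, -0.0, -1.0]]
wrist_force: [0.3, 0.3, 0.8]
finger_gap: 0.0877
grip_force: 0.0
d [-0.009  0.002  0.697] r [-0.    -0.001 -0.   ] t 34.08
red [ 0.5082 -0.195 ] -2.2 [0.06  0.147]
yellow [6.879e-01 3.000e-04] 83.0 [0.086 0.154]
yellow [ 0.7749 -0.2269] -80.4 [0.115 0.205]
green [ 0.4961 -0.0355] 4.8 [0.06  0.151]
red [0.6115 0.4215] -32.8 [0.017 0.084]
red [ 0.5067 -0.1951] -2.8 [0.064 0.154]
red [ 0.3029 -0.6446] -75.5 [0.043 0.044]
yellow [0.659 0.091] -6.8 [0.036 0.081]
yellow [ 0.6288 -0.0132] -6.9 [0.05  0.051]
yellow [ 0.7487 -0.2424] 9.3 [0.089 0.116]
green [ 0.4937 -0.0339] 5.2 [0.062 0.151]
```

```bash
python3 -m handwheel '[{"rx":0.0,"ry":0.0,"rz":0.0,"dx":-0.005,"dy":0.0,"dz":0.25,"grip":1.0},{"rx":0.0,"ry":0.0,"rz":0.0,"dx":-0.005,"dy":0.0,"dz":0.5,"grip":1.0},{"rx":0.0,"ry":0.0,"rz":0.0,"dx":-0.005,"dy":0.0,"dz":0.65,"grip":1.0},{"rx":0.0,"ry":0.0,"rz":0.0,"dx":-0.005,"dy":0.0,"dz":0.695,"grip":1.0},{"rx":0.0,"ry":0.0,"rz":0.0,"dx":-0.005,"dy":0.0,"dz":0.695,"grip":1.0},{"rx":0.0,"ry":0.0,"rz":0.0,"dx":-0.005,"dy":0.0,"dz":0.695,"grip":-1.0},{"rx":0.0,"ry":0.0,"rz":0.0,"dx":-0.005,"dy":0.0,"dz":0.695,"grip":-1.0},{"rx":0.0,"ry":0.0,"rz":0.0,"dx":-0.005,"dy":0.0,"dz":0.695,"grip":-1.0}]'|head -2; python3 -m handwheel '[{"rx":0.0,"ry":0.0,"rz":0.0,"dx":0.0,"dy":0.0,"dz":0.0,"grip":-1.0},{"rx":0.0,"ry":0.0,"rz":0.0,"dx":0.0,"dy":0.0,"dz":0.0,"grip":-1.0}]'
python3 -m handwheel '[{"rx":0.0,"ry":0.0,"rz":0.0,"dx":0.0,"dy":0.0,"dz":-0.15,"grip":-1.0},{"rx":0.0,"ry":0.0,"rz":0.0,"dx":0.0,"dy":0.0,"dz":-0.4,"grip":-1.0},{"rx":0.0,"ry":0.0,"rz":0.0,"dx":-0.1,"dy":0.0,"dz":-0.6,"grip":-1.0},{"rx":0.0,"ry":0.0,"rz":0.0,"dx":-0.15,"dy":0.0,"dz":-0.75,"grip":-1.0},{"rx":0.0,"ry":0.0,"rz":0.0,"dx":-0.15,"dy":0.0,"dz":-0.8,"grip":-1.0},{"rx":0.0,"ry":0.0,"rz":0.0,"dx":-0.15,"dy":0.0,"dz":-0.8,"grip":-1.0}]'|tail -2
```

```text
clock: 35.17
position: [0.4784, 0.1254, 0.0181]
clock: 35.42
position: [0.4783, 0.1255, 0.018]
orientation: [[-0.998, -0.059, -0.001], [-0.059, 0.998, 0.001], [0.001, 0.001, -1.0]]
wrist_force: [-2.5, 0.9, 6.8]
finger_gap: 0.0599
grip_force: 30.0
finger_gap: 0.06
grip_force: 30.0
```

```bash
python3 -m handwheel '[{"rx":0.0,"ry":0.045,"rz":0.0,"dx":0.0,"dy":0.0,"dz":0.0,"grip":-1.0},{"rx":0.0,"ry":0.045,"rz":0.0,"dx":0.0,"dy":0.0,"dz":0.0,"grip":-1.0},{"rx":0.0,"ry":0.045,"rz":0.0,"dx":0.0,"dy":0.0,"dz":0.0,"grip":-1.0},{"rx":0.0,"ry":0.045,"rz":0.0,"dx":0.0,"dy":0.0,"dz":0.0,"grip":-1.0},{"rx":0.0,"ry":0.045,"rz":0.0,"dx":0.0,"dy":0.0,"dz":0.0,"grip":-1.0},{"rx":0.0,"ry":0.045,"rz":0.0,"dx":0.0,"dy":0.0,"dz":0.0,"grip":-1.0},{"rx":0.0,"ry":0.045,"rz":0.0,"dx":0.0,"dy":0.0,"dz":0.0,"grip":-1.0},{"rx":0.0,"ry":0.045,"rz":0.0,"dx":0.0,"dy":0.0,"dz":0.0,"grip":-1.0}]'|tail -1; python3 avg.py
python3 -m handwheel '[{"rx":0.0,"ry":-0.03,"rz":0.0,"dx":0.0,"dy":0.0,"dz":0.0,"grip":-1.0},{"rx":0.0,"ry":-0.03,"rz":0.0,"dx":0.0,"dy":0.0,"dz":0.0,"grip":-1.0},{"rx":0.0,"ry":-0.03,"rz":0.0,"dx":0.0,"dy":0.0,"dz":0.0,"grip":-1.0},{"rx":0.0,"ry":-0.03,"rz":0.0,"dx":0.0,"dy":0.0,"dz":0.0,"grip":-1.0},{"rx":0.0,"ry":-0.03,"rz":0.0,"dx":0.0,"dy":0.0,"dz":0.0,"grip":-1.0},{"rx":0.0,"ry":-0.03,"rz":0.0,"dx":0.0,"dy":0.0,"dz":0.0,"grip":-1.0},{"rx":0.0,"ry":-0.03,"rz":0.0,"dx":0.0,"dy":0.0,"dz":0.0,"grip":-1.0},{"rx":0.0,"ry":-0.03,"rz":0.0,"dx":0.0,"dy":0.0,"dz":0.0,"grip":-1.0}]'|tail -1; python3 avg.py
python3 -m handwheel '[{"rx":0.0,"ry":-0.03,"rz":0.0,"dx":0.0,"dy":0.0,"dz":0.0,"grip":-1.0},{"rx":0.0,"ry":-0.03,"rz":0.0,"dx":0.0,"dy":0.0,"dz":0.0,"grip":-1.0},{"rx":0.0,"ry":-0.03,"rz":0.0,"dx":0.0,"dy":0.0,"dz":0.0,"grip":-1.0},{"rx":0.0,"ry":-0.03,"rz":0.0,"dx":0.0,"dy":0.0,"dz":0.0,"grip":-1.0},{"rx":0.0,"ry":-0.03,"rz":0.0,"dx":0.0,"dy":0.0,"dz":0.0,"grip":-1.0},{"rx":0.0,"ry":-0.03,"rz":0.0,"dx":0.0,"dy":0.0,"dz":0.0,"grip":-1.0},{"rx":0.0,"ry":-0.03,"rz":0.0,"dx":0.0,"dy":0.0,"dz":0.0,"grip":-1.0},{"rx":0.0,"ry":-0.03,"rz":0.0,"dx":0.0,"dy":0.0,"dz":0.0,"grip":-1.0}]'|tail -1; python3 avg.py
```

```text
grip_force: 30.0
mean [ 0.006 -0.649  0.012 -0.666  0.112  0.207 -3.11 ] sem [0.0092 0.0095 0.0142 0.0004 0.1765 0.1736 0.1005] tilt 8.23 37.375
grip_force: 30.0
mean [ 1.000e-03 -2.360e-01 -5.000e-03 -2.850e-01  4.820e-01 -3.740e-01
 -2.828e+00] sem [1.440e-02 1.030e-02 1.530e-02 2.000e-04 3.051e-01 1.690e-01 3.560e-01] tilt 2.83 38.625
grip_force: 30.0
mean [-0.004  0.206 -0.006  0.08  -0.24   0.282 -3.455] sem [0.0085 0.0065 0.0102 0.0002 0.1977 0.0964 0.1864] tilt -2.57 39.875
```

```bash
python3 -m handwheel '[{"rx":0.0,"ry":-0.03,"rz":0.0,"dx":0.0,"dy":0.0,"dz":0.0,"grip":-1.0},{"rx":0.0,"ry":-0.03,"rz":0.0,"dx":0.0,"dy":0.0,"dz":0.0,"grip":-1.0},{"rx":0.0,"ry":-0.03,"rz":0.0,"dx":0.0,"dy":0.0,"dz":0.0,"grip":-1.0},{"rx":0.0,"ry":-0.03,"rz":0.0,"dx":0.0,"dy":0.0,"dz":0.0,"grip":-1.0},{"rx":0.0,"ry":-0.03,"rz":0.0,"dx":0.0,"dy":0.0,"dz":0.0,"grip":-1.0},{"rx":0.0,"ry":-0.03,"rz":0.0,"dx":0.0,"dy":0.0,"dz":0.0,"grip":-1.0}]'|tail -1; python3 avg.py
python3 -m handwheel '[{"rx":0.0,"ry":0.045,"rz":0.0,"dx":0.15,"dy":0.0,"dz":0.0,"grip":-1.0},{"rx":0.0,"ry":0.045,"rz":0.0,"dx":0.15,"dy":0.0,"dz":0.0,"grip":-1.0},{"rx":0.0,"ry":0.045,"rz":0.0,"dx":0.15,"dy":0.0,"dz":0.0,"grip":-1.0},{"rx":0.0,"ry":0.045,"rz":0.0,"dx":0.15,"dy":0.0,"dz":0.0,"grip":-1.0}]'|tail -1; python3 t.py; python3 go.py 0.4785 0.1255 0.018 183.4
```

```text
grip_force: 30.0
mean [ 0.024  0.646 -0.022  0.405  0.106  0.045 -3.689] sem [0.0087 0.0055 0.007  0.0006 0.1136 0.1721 0.2112] tilt -7.96 40.875
grip_force: 30.0
j [ 0.65  0.07 -0.4  -0.   -1.1  -2.17] F [ 0.15  0.03 -2.76] Mtool [ 0.016  0.006 -0.017] tilt 0.0 41.425
d [0.002 0.002 0.776] r [-0. -0. -0.] t 41.42
```

Yellow is smooth too, with wrench steps of 0.413, 0.442 and 0.440 and no 0.14 jump. That leaves red, which I'll check directly after setting yellow down.

```bash
python3 -m handwheel '[{"rx":0.0,"ry":0.0,"rz":0.0,"dx":0.0,"dy":0.0,"dz":0.22,"grip":-1.0},{"rx":0.0,"ry":0.0,"rz":0.0,"dx":0.0,"dy":0.0,"dz":0.44,"grip":-1.0},{"rx":0.0,"ry":0.0,"rz":0.0,"dx":0.0,"dy":0.0,"dz":0.64,"grip":-1.0},{"rx":0.0,"ry":0.0,"rz":0.0,"dx":0.0,"dy":0.0,"dz":0.74,"grip":-1.0},{"rx":0.0,"ry":0.0,"rz":0.0,"dx":0.0,"dy":0.0,"dz":0.776,"grip":-1.0},{"rx":0.0,"ry":0.0,"rz":0.0,"dx":0.0,"dy":0.0,"dz":0.776,"grip":-1.0},{"rx":0.0,"ry":0.0,"rz":0.0,"dx":0.0,"dy":0.0,"dz":0.776,"grip":-1.0}]'|head -2
python3 -m handwheel '[{"rx":0.0,"ry":0.0,"rz":0.0,"dx":0.0,"dy":0.0,"dz":0.0,"grip":1.0},{"rx":0.0,"ry":0.0,"rz":0.0,"dx":0.0,"dy":0.0,"dz":0.0,"grip":1.0},{"rx":0.0,"ry":0.0,"rz":0.0,"dx":0.0,"dy":0.0,"dz":0.0,"grip":1.0},{"rx":0.0,"ry":0.0,"rz":0.0,"dx":0.0,"dy":0.0,"dz":-0.1,"grip":1.0},{"rx":0.0,"ry":0.0,"rz":0.0,"dx":0.0,"dy":0.0,"dz":-0.35,"grip":1.0},{"rx":0.0,"ry":0.0,"rz":0.0,"dx":0.0,"dy":0.0,"dz":-0.6,"grip":1.0},{"rx":0.0,"ry":0.0,"rz":0.0,"dx":0.0,"dy":-0.2,"dz":-0.7,"grip":1.0},{"rx":0.0,"ry":0.0,"rz":0.0,"dx":0.0,"dy":-0.4,"dz":-0.7,"grip":1.0}]'; python3 go.py 0.509 -0.1965 0.195 177.5
```

```text
clock: 42.3
position: [0.4791, 0.1256, 0.0188]
clock: 43.3
position: [0.4859, 0.0251, 0.1959]
orientation: [[-0.998, -0.061, 0.003], [-0.061, 0.998, 0.002], [-0.003, 0.002, -1.0]]
wrist_force: [0.9, -0.3, -0.6]
finger_gap: 0.0874
grip_force: 0.0
d [-0.038 -0.89   0.002] r [0.001 0.001 0.033] t 43.3
```

```bash
python3 -m handwheel '[{"rx":0.0,"ry":0.0,"rz":0.033,"dx":-0.04,"dy":-0.89,"dz":0.0,"grip":1.0},{"rx":0.0,"ry":0.0,"rz":0.033,"dx":-0.04,"dy":-0.89,"dz":0.0,"grip":1.0},{"rx":0.0,"ry":0.0,"rz":0.033,"dx":-0.04,"dy":-0.89,"dz":0.0,"grip":1.0},{"rx":0.0,"ry":0.0,"rz":0.033,"dx":-0.04,"dy":-0.89,"dz":0.0,"grip":1.0},{"rx":0.0,"ry":0.0,"rz":0.033,"dx":-0.04,"dy":-0.89,"dz":0.0,"grip":1.0},{"rx":0.0,"ry":0.0,"rz":0.033,"dx":-0.04,"dy":-0.89,"dz":0.0,"grip":1.0}]'|head -2; python3 go.py 0.509 -0.1965 0.0155 177.5
```

```text
clock: 44.05
position: [0.5073, -0.1962, 0.1927]
d [-0.009 -0.001  0.709] r [-0.    -0.001 -0.001] t 44.05
```

```bash
python3 -m handwheel '[{"rx":0.0,"ry":0.0,"rz":0.0,"dx":-0.005,"dy":0.0,"dz":0.25,"grip":1.0},{"rx":0.0,"ry":0.0,"rz":0.0,"dx":-0.005,"dy":0.0,"dz":0.5,"grip":1.0},{"rx":0.0,"ry":0.0,"rz":0.0,"dx":-0.005,"dy":0.0,"dz":0.65,"grip":1.0},{"rx":0.0,"ry":0.0,"rz":0.0,"dx":-0.005,"dy":0.0,"dz":0.71,"grip":1.0},{"rx":0.0,"ry":0.0,"rz":0.0,"dx":-0.005,"dy":0.0,"dz":0.71,"grip":-1.0},{"rx":0.0,"ry":0.0,"rz":0.0,"dx":-0.005,"dy":0.0,"dz":0.71,"grip":-1.0},{"rx":0.0,"ry":0.0,"rz":0.0,"dx":-0.005,"dy":0.0,"dz":0.71,"grip":-1.0},{"rx":0.0,"ry":0.0,"rz":0.0,"dx":-0.005,"dy":0.0,"dz":0.71,"grip":-1.0}]'
python3 -m handwheel '[{"rx":0.0,"ry":0.0,"rz":0.0,"dx":0.0,"dy":0.0,"dz":0.0,"grip":-1.0},{"rx":0.0,"ry":0.0,"rz":0.0,"dx":0.0,"dy":0.0,"dz":-0.2,"grip":-1.0},{"rx":0.0,"ry":0.0,"rz":0.0,"dx":0.0,"dy":0.0,"dz":-0.4,"grip":-1.0},{"rx":0.0,"ry":0.0,"rz":0.0,"dx":0.0,"dy":0.0,"dz":-0.65,"grip":-1.0},{"rx":0.0,"ry":0.0,"rz":0.0,"dx":0.0,"dy":0.0,"dz":-0.8,"grip":-1.0},{"rx":0.0,"ry":0.045,"rz":0.0,"dx":0.0,"dy":0.0,"dz":-0.8,"grip":-1.0},{"rx":0.0,"ry":0.045,"rz":0.0,"dx":0.0,"dy":0.0,"dz":-0.8,"grip":-1.0},{"rx":0.0,"ry":0.045,"rz":0.0,"dx":0.0,"dy":0.0,"dz":-0.8,"grip":-1.0}]'; python3 avg.py; python3 avg.py
python3 -m handwheel '[{"rx":0.0,"ry":-0.03,"rz":0.0,"dx":0.0,"dy":0.0,"dz":0.0,"grip":-1.0},{"rx":0.0,"ry":-0.03,"rz":0.0,"dx":0.0,"dy":0.0,"dz":0.0,"grip":-1.0},{"rx":0.0,"ry":-0.03,"rz":0.0,"dx":0.0,"dy":0.0,"dz":0.0,"grip":-1.0},{"rx":0.0,"ry":-0.03,"rz":0.0,"dx":0.0,"dy":0.0,"dz":0.0,"grip":-1.0}]'|tail -1; python3 avg.py
python3 -m handwheel '[{"rx":0.0,"ry":-0.03,"rz":0.0,"dx":0.0,"dy":0.0,"dz":0.0,"grip":-1.0},{"rx":0.0,"ry":-0.03,"rz":0.0,"dx":0.0,"dy":0.0,"dz":0.0,"grip":-1.0},{"rx":0.0,"ry":-0.03,"rz":0.0,"dx":0.0,"dy":0.0,"dz":0.0,"grip":-1.0},{"rx":0.0,"ry":-0.03,"rz":0.0,"dx":0.0,"dy":0.0,"dz":0.0,"grip":-1.0},{"rx":0.0,"ry":-0.03,"rz":0.0,"dx":0.0,"dy":0.0,"dz":0.0,"grip":-1.0},{"rx":0.0,"ry":-0.03,"rz":0.0,"dx":0.0,"dy":0.0,"dz":0.0,"grip":-1.0}]'|tail -1; python3 avg.py
```

```text
clock: 45.05
position: [0.5094, -0.1965, 0.0169]
orientation: [[-0.999, 0.045, 0.0], [0.045, 0.999, -0.0], [-0.0, -0.0, -1.0]]
wrist_force: [-1.0, 1.8, 6.8]
finger_gap: 0.0596
grip_force: 30.0
clock: 46.05
position: [0.5083, -0.1962, 0.2145]
orientation: [[-0.989, 0.046, -0.144], [0.045, 0.999, 0.007], [0.144, 0.0, -0.99]]
wrist_force: [0.2, 0.3, -3.6]
finger_gap: 0.0602
grip_force: 30.0
mean [ 0.013 -0.599 -0.017 -0.659  0.096  0.238 -3.392] sem [0.0157 0.0231 0.0142 0.0158 0.139  0.1161 0.1403] tilt 8.2 46.25
mean [ 2.000e-02 -5.930e-01 -3.000e-03 -6.550e-01 -2.440e-01 -1.140e-01
 -3.565e+00] sem [0.0139 0.0138 0.0222 0.003  0.0642 0.2496 0.2039] tilt 8.21 46.5
grip_force: 30.0
mean [ 0.029 -0.183 -0.009 -0.26  -0.212  0.102 -3.414] sem [0.0153 0.0253 0.013  0.004  0.157  0.2535 0.1195] tilt 2.88 47.25
grip_force: 30.0
mean [ 0.019  0.169  0.     0.111  0.369  0.248 -3.352] sem [0.0084 0.0095 0.0089 0.0021 0.2399 0.1063 0.1764] tilt -2.56 48.25
```

With the geometry sorted out, a rolling ball at the low end reduces the apparent gravity torque. Red's slope is indeed below the other two. One more reading on red at -8° will settle it.

```bash
python3 avg.py; python3 -m handwheel '[{"rx":0.0,"ry":-0.03,"rz":0.0,"dx":0.0,"dy":0.0,"dz":0.0,"grip":-1.0},{"rx":0.0,"ry":-0.03,"rz":0.0,"dx":0.0,"dy":0.0,"dz":0.0,"grip":-1.0},{"rx":0.0,"ry":-0.03,"rz":0.0,"dx":0.0,"dy":0.0,"dz":0.0,"grip":-1.0},{"rx":0.0,"ry":-0.03,"rz":0.0,"dx":0.0,"dy":0.0,"dz":0.0,"grip":-1.0},{"rx":0.0,"ry":-0.03,"rz":0.0,"dx":0.0,"dy":0.0,"dz":0.0,"grip":-1.0},{"rx":0.0,"ry":-0.03,"rz":0.0,"dx":0.0,"dy":0.0,"dz":0.0,"grip":-1.0}]'|tail -1; python3 avg.py; python3 avg.py
```

```text
mean [ 0.015  0.133 -0.023  0.092 -0.467  0.258 -3.349] sem [0.0159 0.0055 0.0117 0.0027 0.2542 0.375  0.142 ] tilt -2.57 48.5
grip_force: 30.0
mean [ 0.008  0.554 -0.02   0.467  0.014 -0.503 -3.213] sem [0.0056 0.0111 0.0121 0.0007 0.1686 0.0861 0.1991] tilt -7.96 49.5
mean [ 2.000e-02  5.490e-01 -3.000e-03  4.700e-01 -5.550e-01  8.000e-03
 -3.649e+00] sem [6.700e-03 1.690e-02 9.100e-03 2.000e-04 1.615e-01 1.598e-01 2.702e-01] tilt -7.97 49.75
```

Red's ±8° swing is 1.145 against 1.285 and 1.295 for the others, and 0.146 less is what a shifting ball predicts. Its torque also drifts while tilted, as a rolling ball would make it. Red rattles. I'll level it and take it to the pad.

```bash
python3 -m handwheel '[{"rx":0.0,"ry":0.045,"rz":0.0,"dx":0.0,"dy":0.0,"dz":0.0,"grip":-1.0},{"rx":0.0,"ry":0.045,"rz":0.0,"dx":0.0,"dy":0.0,"dz":0.0,"grip":-1.0},{"rx":0.0,"ry":0.045,"rz":0.0,"dx":0.0,"dy":0.0,"dz":0.0,"grip":-1.0},{"rx":0.0,"ry":0.045,"rz":0.0,"dx":0.0,"dy":0.0,"dz":0.0,"grip":-1.0}]'|head -2; python3 go.py 0.694 0 0.163 177.5
```

```text
clock: 50.3
position: [0.5084, -0.1963, 0.2155]
d [-0.707  0.818  0.209] r [-0.    -0.    -0.001] t 50.3
```

```bash
python3 -m handwheel '[{"rx":0.0,"ry":0.0,"rz":0.0,"dx":-0.12,"dy":0.14,"dz":0.0,"grip":-1.0},{"rx":0.0,"ry":0.0,"rz":0.0,"dx":-0.24,"dy":0.28,"dz":0.0,"grip":-1.0},{"rx":0.0,"ry":0.0,"rz":0.0,"dx":-0.36,"dy":0.42,"dz":0.0,"grip":-1.0},{"rx":0.0,"ry":0.0,"rz":0.0,"dx":-0.48,"dy":0.56,"dz":0.05,"grip":-1.0},{"rx":0.0,"ry":0.0,"rz":0.0,"dx":-0.6,"dy":0.7,"dz":0.12,"grip":-1.0},{"rx":0.0,"ry":0.0,"rz":0.0,"dx":-0.69,"dy":0.79,"dz":0.18,"grip":-1.0},{"rx":0.0,"ry":0.0,"rz":0.0,"dx":-0.705,"dy":0.815,"dz":0.2,"grip":-1.0},{"rx":0.0,"ry":0.0,"rz":0.0,"dx":-0.705,"dy":0.815,"dz":0.2,"grip":-1.0}]'; python3 -m handwheel '[{"rx":0.0,"ry":0.0,"rz":0.0,"dx":0.0,"dy":0.0,"dz":0.0,"grip":-1.0},{"rx":0.0,"ry":0.0,"rz":0.0,"dx":0.0,"dy":0.0,"dz":0.0,"grip":-1.0},{"rx":0.0,"ry":0.0,"rz":0.0,"dx":0.0,"dy":0.0,"dz":0.0,"grip":-1.0},{"rx":0.0,"ry":0.0,"rz":0.0,"dx":0.0,"dy":0.0,"dz":0.0,"grip":-1.0}]';  python3 - <<'E'
from vis import *; from station import eyes
d=eyes.snapshot("top"); s=eyes.snapshot("side")
for k in ("yellow","green"):
  for dd in (d,s):
    for c in blobs(dd,k): print(k,*[str(q) for q in rect(dd,c,.053)])
cv2.imwrite("pics/end.png",s["pixels"][:,:,::-1])
E
```

```text
clock: 51.3
position: [0.6934, -0.0007, 0.1646]
orientation: [[-0.999, 0.045, -0.003], [0.045, 0.999, -0.0], [0.003, -0.0, -1.0]]
wrist_force: [-0.4, 0.6, -2.7]
finger_gap: 0.0599
grip_force: 30.0
clock: 51.8
position: [0.6939, -0.001, 0.1653]
orientation: [[-0.999, 0.046, -0.002], [0.046, 0.999, -0.0], [0.002, -0.0, -1.0]]
wrist_force: [0.4, -0.1, -3.9]
finger_gap: 0.0598
grip_force: 30.0
yellow [0.4793 0.1228] 4.6 [0.06 0.15]
yellow [ 0.7749 -0.2271] -80.4 [0.115 0.205]
yellow [0.4791 0.1249] 2.9 [0.062 0.153]
yellow [ 0.6327 -0.0267] -12.3 [0.024 0.064]
yellow [ 0.739  -0.1894] -80.5 [0.114 0.201]
green [ 0.4962 -0.0356] 5.3 [0.06  0.151]
green [ 0.4938 -0.0341] 5.1 [0.061 0.151]
```

View pics/end.png

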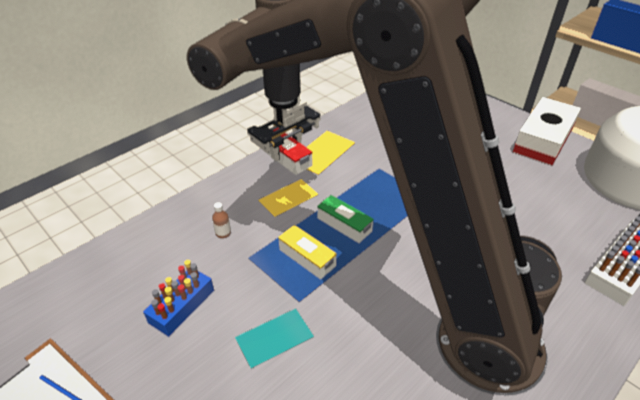

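The red case is gripped, level, above the small yellow pad (288,198). Yellow (308,250) and green (345,215) stand on the mat where they started, and the bottle and rack are untouched. Handing in.

```bash
python3 -c "
from station import arm; print(arm.finish_job())"
```

```text
the job is handed in; nothing more can be done
None
```

The red-lidded case rattles: I handed in at about 52 s with it gripped, level and still, about 15 cm over the middle of the small yellow pad, and with yellow and green back within a few millimetres of where they stood; no verdict was returned.

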